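# Close the vacuum filter cell and hold its collar home

## Task

Close the small steel filter cell on the bench: set the loose inlet cover, tube up, onto the soft gasket of the cell's cup so that it sits centred and level and let go of it, then put the knurled collar over it and turn the collar until its hidden keyways drop over the neck's pins. Push the collar fully home against the springy gasket and finish while still holding it down there, because I start the vacuum pump then and the gasket would lift it again. Leave the things standing around where they are.

Things in the scene. Friction and masses are not known exactly. Their poses are not given: they have to be found in the camera images.
- filter_base: Fixed steel filter cell. Origin: on its upright axis, on the bench; z up. Round foot 88 mm wide, 8 mm high; thin stem; outlet spigot towards its own +x at 27 mm height, out to 41 mm from the axis; round shoulder 62 mm wide, top 50 mm above the bench. On the shoulder stands the neck, an open round cup (see neck_rim).
- neck_rim (a point): Centre of the cup's rim, on the cell's axis, 68 mm above the bench. Cup 46 mm wide outside with a 2 mm outer bevel, bore 36 mm. Three round pins 5 mm thick stick out of the neck, 120 degrees apart, to 28.5 mm from the axis, their tops 59.5 mm above the bench. The neck stands at any angle about the axis, whatever the frames say: the pins' angle must be seen or felt.
- gasket_top (a point): Centre of the top of the black springy gasket ring on the cup's rim as it stands unloaded (this point does not move), 74 mm above the bench; ring 36 mm inside, 42 mm outside. The gasket gives straight down under load, about 4 N to start and 10 N when 4 mm down, and springs back when let go.
- inlet_cover: Loose steel inlet cover, 31.5 mm high, about 0.07 kg, standing upright on its spigot. Origin: centre of its underside; z up. From below: spigot 32 mm wide, 6 mm long, end bevelled (enters the cup's bore with 2 mm play all round); flange 42 mm wide from 6 to 9.5 mm; grip tube 18 mm wide up to 31.5 mm. Seated on the gasket its origin is 68 mm above the bench, 64 mm once the collar is home.
- collar: Loose knurled aluminium collar, a ring 64 mm wide, 27.5 mm high, about 0.11 kg, standing right way up (flanged end up). Origin: centre of its underside; z up. Bore 49 mm with a 1 mm bevel at the mouth; the inward flange on top is 4 mm thick (underside 23.5 mm above the origin) with a 28 mm hole that lets the cover's tube through. Inside the bore are three hidden keyways, see collar_top.
- collar_top (a point): Centre of the collar's top, 27.5 mm above its origin. Keyways: 11.5 mm wide, 120 degrees apart, 16 mm up from the lower edge in the bore. Off the pins the collar rests on them, origin 59.5 mm above the bench; within about 0.1 rad it drops to the cover (54 mm; turn 0.08 rad on if a pin rubs) and must be pushed on to the shoulder, fully home at 50 mm. A 120 degree turn either way finds the pins.
- petri_dish: bystander: closed white petri dish, 58 mm wide, 15 mm high, near the front of the bench; origin centre of its underside
- forceps: bystander: steel forceps lying flat at the front edge, 125 mm long, 18 mm wide, 9 mm high, along its own y; origin centre of its underside
- beaker: bystander: empty white beaker, 65 mm wide, 76 mm high, on the right; origin centre of its underside
- wash_bottle: bystander: white wash bottle with bent spout, 93 x 66 mm, 201 mm high, on the left behind the cell; origin centre of its underside
There are look-alikes about, which are no part of the job. What is shaped like the filter_base but turquoise is not meant.

How it is judged:
By the outcome, as a careful person would: the job done as asked, in the order asked, and still so for the second after the job is handed in, while the arm keeps its last pose, push and grip.
It also fails if it takes over 72 s, if anything falls off the work surface, if the arm or the gripper's body presses on something with over 40 N, if the wrist force passes 120 N, or if a joint passes its speed limit or range.

## Robot

A 6-joint arm with a two-finger parallel gripper is mounted at the origin on a cart in front of the work surface, level with it; the furniture and walls round the work are solid. World frame = base frame: x ahead of the robot, y to its left, z up, the work surface at z = 0. Lengths are in mm, angles in rad, forces in N, time in s.
With the tool pointing down it reaches from about 375 to 975 mm from the base axis. Payload 3.8 kg.
Tool frame: the origin (TCP) lies on the centre line of the jaws, within the pads' length; the fingertips stand 11 mm ahead of it and the grasp point (between the pads) lies 8 mm behind it (tcp_to_tips is the distance from the TCP to the fingertips, in mm); z points along the fingers, y is the direction in which the jaws open and shut (so a half turn about z gives the same grasp; the last joint's range is limited). The gripper opens to 85 mm and grips with 20 to 120 N. Pads are 22 mm wide; open, the fingers measure 114 mm over their backs; the gripper's body (76 mm by 85 mm) begins 54 mm behind the grasp point. The pads swing forward as they close: fully open they stand 13 mm farther back than shut.
Start: joints at [1.126, 0.264, 1.604, -0, 1.274, -0.037], TCP at [267.696, 619.643, 242.28] pointing down, gripper open.
Joint ranges: [-2.63, 2.63], [-0.94, 2.18], [0.31, 2.57], [-1.31, 4.45], [0, 2.66], [-2.55, 2.55]. Speed limits (rad/s): [2.57, 2.57, 3.14, 3.14, 3.14, 3.14].

## Interface

Orientations are given as a unit quaternion [w, x, y, z].
In Python, from rig import get_obs, get_image, finish_job, trace, mark_of, tcp_to_tips gives the robot as it stands.
- The arm moves only by the tool apply_moves, never from a script. Its argument "deltas" is a list of rows, each a list of 3 entries, a list of its own where there are three numbers: the shift along the tool's x, y, z in m, then the turn, a rotation vector about the tool's x, y, z in rad, then the opening in per cent of the stroke, from 0 (shut) to 100 (fully open). A call has 1 to 20 rows; each row is the pose to reach, as a shift and turn from the pose commanded when the call began, along the tool's axes at that moment; what a row does not reach only later rows make up. A row lasts 1/10 s, in which the tool goes at most 50 mm and 8.59 degrees, less where a joint would pass 70% of its speed; a pose out of reach is approached as far as the arm can. A call with a gripper value outside its range is refused whole. The fingers move at their own pace and stop on an object; "force" is the grip in N (left out, the last holds). Time passes only in rows, so rows that repeat a pose let the fingers close. It gives the time, the measured TCP pose, the force and the opening at its end, in the units of the state.
- get_obs(): the state, without advancing time (a new reading comes with each control period).
- get_image(name): name is "side" or "top" or "wrist"; returns a dict with "frame" (400x640x3 uint8, blue, green, red), "K" (3x3 intrinsics, pixels), "R" (3x3) and "t" (3): a world point X has camera coordinates R X + t. Camera axes: x right, y down, z forward; pixel columns grow to the right and rows downward; lengths in mm; the calibration is good to about 2 mm. A picture is of the moment at which its call begins. There is no depth.
- finish_job(): hands the job in, once; it reports no verdict.
Trained networks look in the newest picture that a camera, given by its name, has taken for a name from the list of things; names that differ only in an ending like _2 or _b are one class to them, and where a whole thing is asked for, a point or a joint stands for the part that bears it (a point fixed in the world has none). Each returns a list of dicts, best first, with "p" (0 to 1); they miss things now and then, are a little off and sometimes report something else, mostly with a low value. They report only what shows in the picture. A call takes as long as a camera call. They do not tell look-alikes from the thing itself.
- trace(camera, query): "pixels" (400x640 bool, what is visible of it) and "location" ([column, row] as shares, 0 to 1, of the picture: columns of its width, rows of its height, amid what is visible of it).
- mark_of(camera, query): "location" ([column, row] as shares, 0 to 1, of the picture: columns of its width, rows of its height: a listed point, or the origin of a listed thing).
The state is a dict: "time_s": time; "q": joint angles; "qd": joint speeds; "joint_efforts": joint torques, N m; "tool_pos": TCP position; "tcp_rot": TCP orientation; "force": force on the tool from outside, world axes, zero at the start; "ft_torque": the same for the moment, N m; "grip_width": finger opening in mm.
Only numpy, scipy, OpenCV 4.12 (cv2) and the standard library are available. Lean on these libraries where they do the work, as an engineer would, in place of code of your own. Each camera call takes 0.05 s, during which the arm holds its last target.

## Working session

There is one attempt and no reset: what is moved stays moved. The work goes in short steps, Python scripts to look and compute and a tool call to move; the robot and the scene stay as the last step left them, time stands still between calls to the robot, and variables do not carry over. Pictures are saved under pics/ and viewed, and the job is handed in when it is done.

Besides the shell and the picture viewer there is one more tool, called after ">>>" as name([rows], argument=value, ...), one row to a line, values as JSON. apply_moves: Moves the arm, as the interface text tells. Its arguments: {"type":"object","properties":{"deltas":{"type":"array"},"force":{"type":"number"}},"required":["deltas"]}

```bash
ls; mkdir -p pics; cat > h.py <<'E'
import numpy as np, cv2
from rig import *
def snap(n,fn):
    im=get_image(n); cv2.imwrite('pics/'+fn,im['frame']); return im
def ray(im,px):
    K,R,t=np.array(im['K']),np.array(im['R']),np.array(im['t'])
    d=R.T@np.linalg.inv(K)@np.array([px[0],px[1],1.]); c=-R.T@t
    return c,d/np.linalg.norm(d)
def atz(im,px,z):
    c,d=ray(im,px); return c+d*(z-c[2])/d[2]
def proj(im,X):
    p=np.array(im['K'])@(np.array(im['R'])@np.array(X,float)+np.array(im['t'])); return p[:2]/p[2]
E
python3 - <<'E'
from h import *
print(get_obs())
for n in('side','top','wrist'):
    im=snap(n,n+'0.png'); print(n,(-np.array(im['R']).T@im['t']).round(),np.array(im['K'])[0,0])
    for q in('filter_base','inlet_cover','collar','petri_dish','forceps','beaker','wash_bottle','neck_rim','gasket_top','collar_top'):
        r=mark_of(n,q)
        print(q,[(round(d['p'],2),(np.array(d['location'])*[640,400]).round(1).tolist()) for d in r])
E
```

```text
pics
{'time_s': 0.0, 'q': array([ 1.12609234e+00,  2.64785531e-01,  1.60539214e+00,  1.85604080e-05,
        1.27367187e+00, -3.68760141e-02]), 'qd': array([ 6.89997191e-05, -2.27139843e-04, -1.60331471e-03,  7.20539360e-04,
        1.21043477e-03,  3.60883899e-04]), 'joint_efforts': array([ 1.25899274e-03, -5.15115452e+01, -3.67313290e+01,  2.93119165e-04,
        1.26072703e-02, -9.83839527e-06]), 'tool_pos': array([267.39340761, 619.00964231, 240.93036807]), 'tcp_rot': array([-2.77713936e-04,  2.02506309e-01,  9.79280308e-01, -1.09377054e-03]), 'force': array([0.2458278 , 0.01468682, 0.14581259]), 'ft_torque': array([ 0.03542389, -0.05097228,  0.01673295]), 'grip_width': 85.62815226590409}
side [472. 777. 420.] 398.4420198352373
filter_base [(0.94, [307.2, 238.7]), (0.82, [287.9, 272.2]), (0.69, [307.4, 213.1])]
inlet_cover [(0.78, [374.7, 294.0])]
collar [(0.86, [355.9, 197.8])]
petri_dish [(0.7, [371.0, 237.9])]
forceps [(0.4, [393.9, 243.6])]
beaker [(0.65, [292.7, 188.8])]
wash_bottle [(0.89, [208.1, 291.7])]
neck_rim [(0.91, [289.0, 239.7]), (0.73, [305.0, 208.7]), (0.69, [30
[... 319 characters left out ...]
39.2])]
petri_dish [(0.72, [309.4, 247.0])]
forceps [(0.4, [296.6, 260.2])]
beaker [(0.56, [412.3, 177.6]), (0.3, [301.6, 194.7])]
wash_bottle [(0.93, [239.0, 148.5])]
neck_rim [(0.88, [255.2, 190.2]), (0.69, [301.6, 194.8]), (0.57, [352.4, 193.9])]
gasket_top [(0.66, [236.3, 150.0]), (0.65, [355.9, 193.5]), (0.63, [304.0, 197.2]), (0.62, [254.6, 191.5]), (0.57, [385.3, 239.8])]
collar_top [(0.61, [389.9, 239.9]), (0.57, [302.4, 198.4]), (0.19, [414.2, 179.9])]
wrist [204. 647. 374.] 282.0661318772783
filter_base []
inlet_cover []
collar []
petri_dish [(0.54, [9.6, 395.5]), (0.37, [21.5, 368.8])]
forceps [(0.63, [20.0, 368.6])]
beaker []
wash_bottle []
neck_rim []
gasket_top []
collar_top []
```

View pics/side0.png

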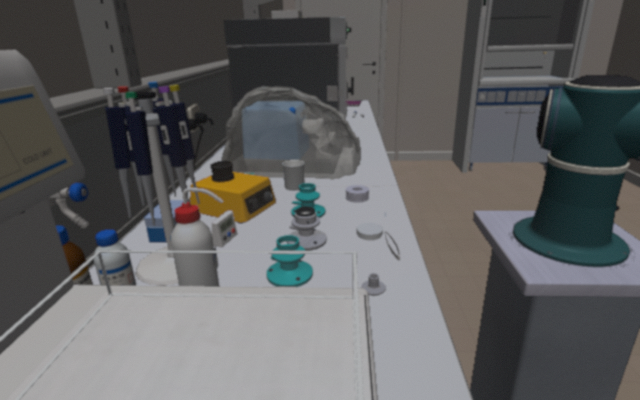

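View pics/top0.png

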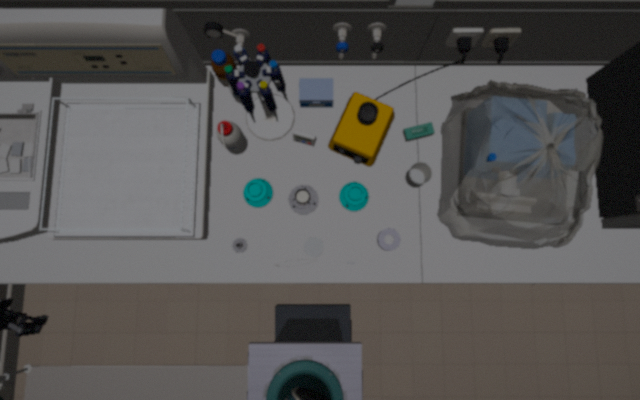

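```bash
python3 - <<'E'
import cv2
a=cv2.imread('pics/top0.png')[130:280,210:440]; cv2.imwrite('pics/topc.png',cv2.resize(a,None,fx=3.4,fy=3.4,interpolation=2))
a=cv2.imread('pics/side0.png')[150:310,180:420]; cv2.imwrite('pics/sidec.png',cv2.resize(a,None,fx=3.3,fy=3.3,interpolation=2))
E
```

```text
(no output)
```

View pics/topc.png

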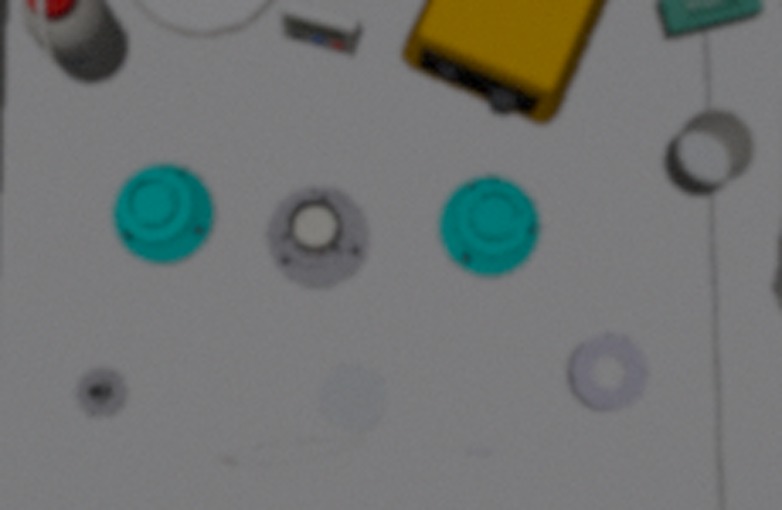

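View pics/sidec.png

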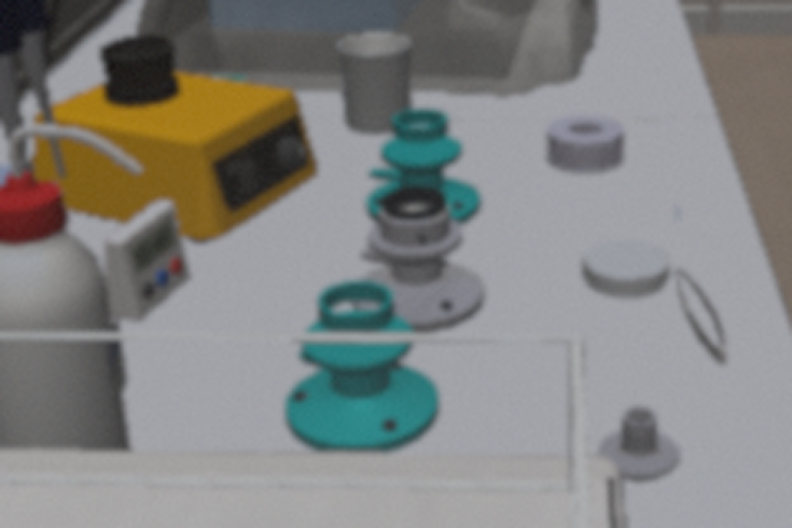

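Cell candidates in the top view are turquoise (258,193), steel (303,198) and turquoise (354,196). I'm taking the steel one, which is at side (307,238) and has the black gasket. The cover is at top (240,246) and the collar at top (388,239), with only one of each.

```bash
python3 - <<'E'
from h import *
from scipy.optimize import least_squares
ims={n:get_image(n) for n in('top','side')}
def tri(pa,pb):
    f=lambda X:np.r_[proj(ims['top'],X)-pa,proj(ims['side'],X)-pb]
    s=least_squares(f,[500,0,50]); return s.x.round(1),s.fun.round(1)
for n in ims: 
  for q in('collar','inlet_cover','filter_base','petri_dish','forceps'):
    for r in trace(n,q)[:3]:
        m=np.array(r['pixels']); ys,xs=np.nonzero(m)
        print(n,q,round(r['p'],2),'bbox',xs.min(),xs.max(),ys.min(),ys.max(),'c',xs.mean().round(1),ys.mean().round(1),len(xs))
        if n=='top': print('   z0',atz(ims[n],(xs.mean(),ys.mean()),0).round(1))
for nm,a,b in(('base',(304.6,197.9),(307.2,238.7)),('cover',(240.2,246),(374.7,294)),('collar',(392,239.2),(355.9,197.8)),('rim',(301.6,194.8),(305,208.7))): print(nm,tri(a,b))
for n,p,z in (('side',(307.2,238.7),0),('side',(374.7,294),0),('side',(355.9,197.8),0),('side',(356,187.1),27.5),('side',(304.8,212),74),('top',(240.2,246),0),('top',(304.6,197.9),0),('top',(301.6,194.8),68)): print(n,p,z,atz(ims[n],p,z).round(1))
E
```

```text
top collar 0.7 bbox 377 400 228 250 c 388.4 239.2 376
   z0 [ 440.2 -240.     0. ]
top inlet_cover 0.52 bbox 232 246 238 252 c 239.3 245.2 176
   z0 [422.8 193.9   0. ]
top filter_base 0.91 bbox 243 272 178 207 c 257.8 192.6 691
   z0 [577.7 143.8   0. ]
top filter_base 0.8 bbox 289 318 184 213 c 303.1 199.0 524
   z0 [558.6   9.6   0. ]
top filter_base 0.57 bbox 339 368 182 210 c 353.6 196.0 702
   z0 [ 567.5 -139.6    0. ]
top petri_dish 0.57 bbox 304 322 237 256 c 313.4 246.8 288
   z0 [418.1 -21.4   0. ]
side collar 0.88 bbox 345 368 185 202 c 356.8 193.3 380
side inlet_cover 0.58 bbox 362 384 274 294 c 373.4 285.0 322
side filter_base 0.88 bbox 291 324 183 217 c 307.6 198.6 620
side filter_base 0.78 bbox 287 326 206 250 c 307.1 230.0 980
side filter_base 0.64 bbox 362 384 273 295 c 373.5 285.2 335
side petri_dish 0.8 bbox 356 381 223 240 c 368.3 231.2 386
side forceps 0.61 bbox 386 399 236 258 c 393.0 247.5 125
base (array([556.7,   4.8,   3.3]), array([ 0.1,  1.5, -1.1, -0.1]))
cover (array([419.8, 192.4,  -4.8]), array([-0. ,  0.3, -0.2, -0. ]))
collar (array([ 440.5, -251.3,   -5.7]), array([ 0. , -0.1,  0.1,  0. ]))
rim (array([557. ,   9.7,  77.6]), array([ 0. ,  0.8, -0.6, -0.1]))
side (307.2, 238.7) 0 [554.8  -0.7   0. ]
side (374.7, 294) 0 [420.  199.1   0. ]
side (355.9, 197.8) 0 [ 441.1 -237.5    0. ]
side (356, 187.1) 27.5 [ 440.8 -247.9   27.5]
side (304.8, 212) 74 [555.4  19.   74. ]
top (240.2, 246) 0 [420.6 191.4   0. ]
top (304.6, 197.9) 0 [561.8   5.2   0. ]
top (301.6, 194.8) 68 [560.8  10.3  68. ]
```

>>> apply_moves([
  [[-0.031, -0.033, 0.0], [0, 0, -0.04], 100],
  [[-0.062, -0.066, 0.0], [0, 0, -0.08], 100],
  [[-0.093, -0.099, 0.0], [0, 0, -0.12], 100],
  [[-0.124, -0.132, 0.0], [0, 0, -0.16], 100],
  [[-0.155, -0.165, 0.01], [0, 0, -0.2], 100],
  [[-0.186, -0.198, 0.02], [0, 0, -0.24], 100],
  [[-0.217, -0.231, 0.03], [0, 0, -0.28], 100],
  [[-0.248, -0.264, 0.042], [0, 0, -0.32], 100],
  [[-0.279, -0.297, 0.042], [0, 0, -0.36], 100],
  [[-0.31, -0.331, 0.042], [0, 0, -0.408], 100],
  [[-0.31, -0.331, 0.042], [0, 0, -0.408], 100],
  [[-0.31, -0.331, 0.042], [0, 0, -0.408], 100],
  [[-0.31, -0.331, 0.042], [0, 0, -0.408], 100],
])

```text
time_s: 3.6
tool_pos: [420.9, 193.5, 200.5]
tcp_rot: [0.0, -0.0, 1.0, 0.0]
force: [0.0, 0.8, 0.3]
grip_width: 85.1
```

```bash
python3 - <<'E'
from h import *
o=get_obs();print(o['tool_pos'],o['q'],yaw(),o['time_s'])
im=snap('wrist','w1.png')
r=mark_of('wrist','inlet_cover')
for d in r: 
    px=np.array(d['location'])*[640,400]; print(d['p'],px,atz(im,px,0).round(1))
r=trace('wrist','inlet_cover')
for d in r:
    ys,xs=np.nonzero(d['pixels']); print(d['p'],xs.min(),xs.max(),ys.min(),ys.max())
E
```

```text
[420.9143986  193.51705596 200.48635236] [ 3.76754055e-01 -1.13204541e-01  2.08699412e+00  6.08208086e-04
  1.16740995e+00 -1.19433411e+00] -3.1415394977531057 3.6
0.98 [315.584 178.8  ] [423.  188.1   0. ]
0.82 301 335 165 198
```

View pics/w1.png

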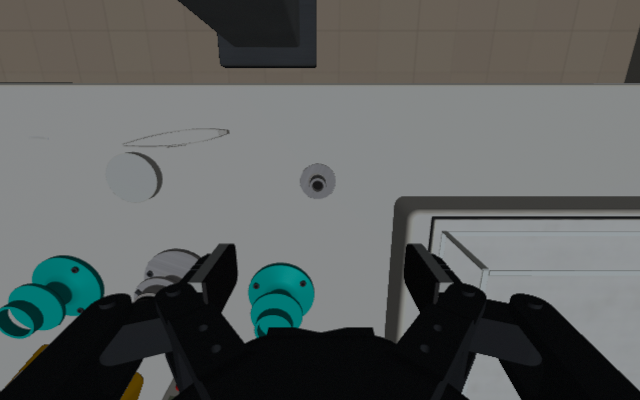

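```bash
python3 - <<'E'
from h import *
im=get_image('wrist'); f=im['frame']; c=f[150:215,280:360]; cv2.imwrite('pics/w1c.png',cv2.resize(c,None,fx=8,fy=8,interpolation=2))
for p,z in(((318,180.5),8),((317.5,185),31.5)): print(atz(im,p,z))
print(proj(im,(421,191,0)),proj(im,(421,191,31.5)))
E
```

```text
[422.94442036 191.56094233   8.        ]
[422.77020299 191.16548984  31.5       ]
[317.5751105  177.46775013] [317.34752528 183.42114128]
```

View pics/w1c.png

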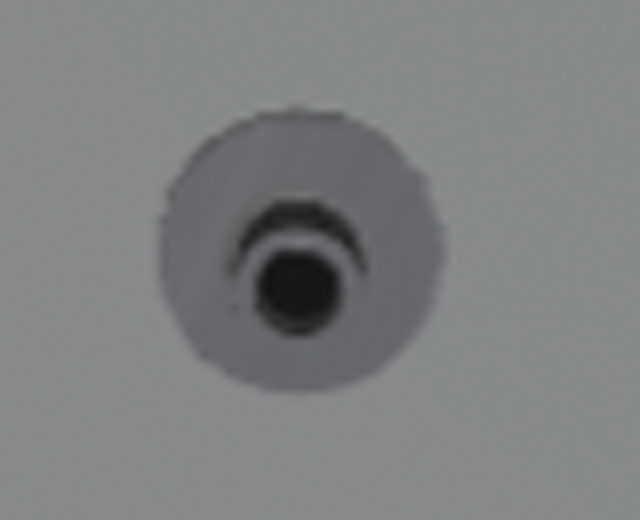

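>>> apply_moves([
  [[-0.0025, 0.0, 0.04], [0, 0, 0], 60],
  [[-0.0025, -0.0025, 0.08], [0, 0, 0], 60],
  [[-0.0025, -0.0025, 0.11], [0, 0, 0], 60],
  [[-0.0025, -0.0025, 0.13], [0, 0, 0], 60],
  [[-0.0025, -0.0025, 0.13], [0, 0, 0], 60],
  [[-0.0025, -0.0025, 0.13], [0, 0, 0], 60],
])

```text
time_s: 4.4
tool_pos: [423.3, 191.0, 70.4]
tcp_rot: [-0.0, -0.001, 1.0, -0.0]
force: [-0.3, 0.5, 0.4]
grip_width: 51.4
```

```bash
python3 - <<'E'
from h import *
im=snap('wrist','w2.png'); snap('side','s2.png'); print(pose()[0])
for q in('inlet_cover',):
  for d in mark_of('wrist',q):
    px=np.array(d['location'])*[640,400]; print(d['p'],px,atz(im,px,0).round(1))
E
```

```text
[424.76913895 191.28527783  71.8490413 ]
0.79 [320.384 214.   ] [424.5 191.    0. ]
0.6 [ 90.304 146.2  ] [373.9  28.2   0. ]
```

View pics/w2.png

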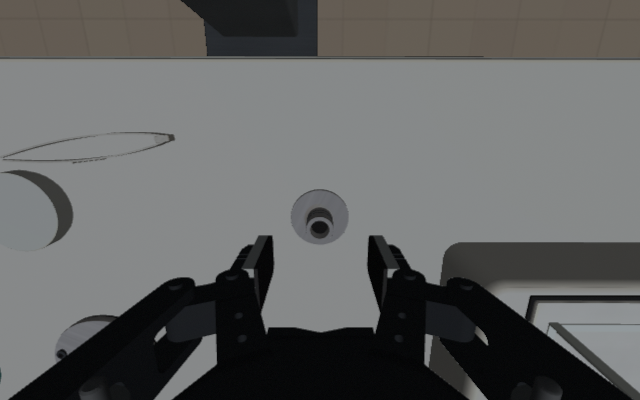

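```bash
python3 - <<'E'
from h import *
im=get_image('wrist'); print(atz(im,(320,217),9),atz(im,(319.5,228.5),31.5))
for i in range(4): get_image('top'); print(pose()[0])
E
```

```text
[426.10617292 191.0686465    9.        ] [425.88613056 190.71067732  31.5       ]
[424.75581294 190.95624307  71.84762403]
[424.54062081 190.80200378  71.62517121]
[424.28868842 190.66548277  71.35897689]
[424.0716111  190.55982359  71.10358477]
```

>>> apply_moves([
  [[-0.0015, 0.0, 0.03], [0, 0, 0], 50],
  [[-0.0015, 0.0, 0.046], [0, 0, 0], 50],
  [[-0.0015, 0.0, 0.0485], [0, 0, 0], 50],
  [[-0.0015, 0.0, 0.0485], [0, 0, 0], 50],
  [[-0.0015, 0.0, 0.0485], [0, 0, 0], 50],
], force=30)

```text
time_s: 5.3
tool_pos: [425.8, 190.6, 22.7]
tcp_rot: [0.001, -0.0, 1.0, 0.0]
force: [-0.1, 0.4, 0.3]
grip_width: 42.7
```

```bash
python3 - <<'E'
from h import *
im=snap('wrist','w3.png'); s=snap('side','s3.png');o=get_obs(); print(o['tool_pos'],o['force'])
cv2.imwrite('pics/s3c.png',cv2.resize(s['frame'][220:320,310:430],None,fx=6,fy=6,interpolation=2))
E
```

```text
[426.04496663 190.74846596  22.91783792] [-0.33067659  0.46115861 -0.46687771]
```

View pics/w3.png

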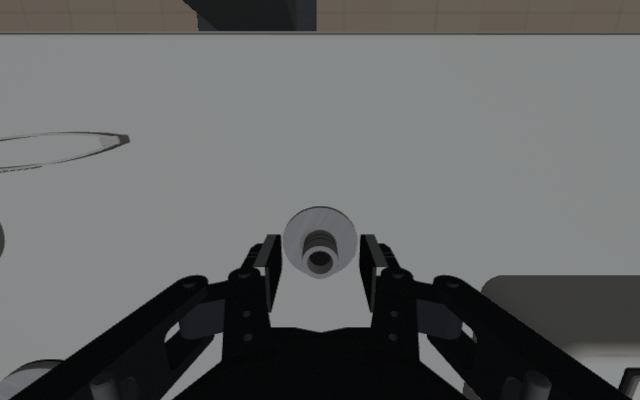

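View pics/s3c.png

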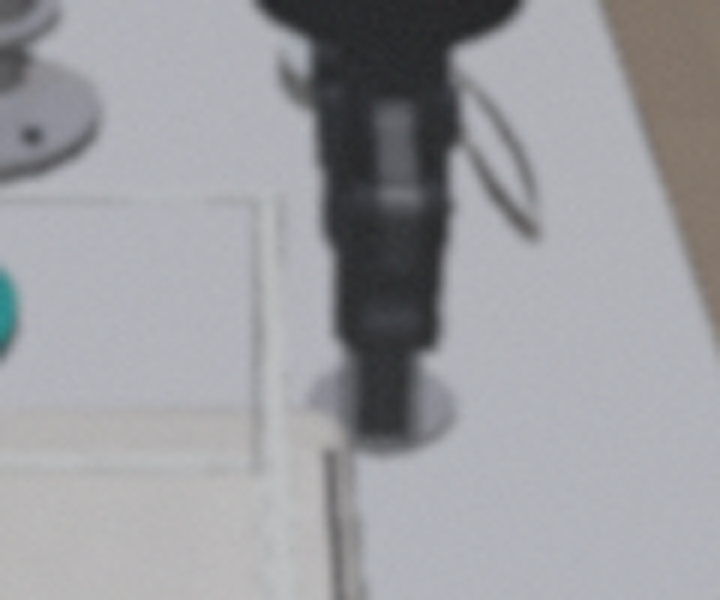

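The tube sits between the pads and is centred on them. Closing.

>>> apply_moves([
  [[0, 0, 0], [0, 0, 0], 30],
  [[0, 0, 0], [0, 0, 0], 15],
  [[0, 0, 0], [0, 0, 0], 10],
  [[0, 0, 0], [0, 0, 0], 10],
  [[0, 0, 0], [0, 0, 0], 10],
  [[0, 0, 0], [0, 0, 0], 10],
  [[0, 0, 0], [0, 0, 0], 10],
], force=40)

```text
time_s: 6.1
tool_pos: [425.6, 190.6, 22.6]
tcp_rot: [0.001, -0.0, 1.0, 0.0]
force: [-0.6, -1.1, 5.8]
grip_width: 16.3
```

>>> apply_moves([
  [[0, 0, -0.03], [0, 0, 0], 10],
  [[0, 0, -0.07], [0, 0, 0], 10],
  [[0, 0, -0.11], [0, 0, 0], 10],
  [[0, 0, -0.13], [0, 0, 0], 10],
  [[0, 0, -0.13], [0, 0, 0], 10],
  [[0, 0, -0.13], [0, 0, 0], 10],
])

```text
time_s: 6.7
tool_pos: [424.7, 190.3, 151.4]
tcp_rot: [0.0, -0.0, 1.0, 0.0]
force: [0.1, 0.6, -1.2]
grip_width: 16.4
```

```bash
python3 - <<'E'
from h import *
im=snap('wrist','w4.png'); s=snap('side','s4.png');o=get_obs(); print(o['tool_pos'],o['force'],o['grip_width'],o['q'])
cv2.imwrite('pics/s4c.png',cv2.resize(s['frame'][130:280,280:460],None,fx=4,fy=4,interpolation=2))
cv2.imwrite('pics/w4c.png',cv2.resize(im['frame'][180:330,220:420],None,fx=4,fy=4,interpolation=2))
E
```

```text
[423.5100929  189.76032549 149.73504764] [ 0.26135115  0.78908901 -0.34302033] 16.56602967828175 [ 3.67561892e-01 -5.75671282e-02  2.13611792e+00  2.96529019e-06
  1.06665816e+00 -1.20339047e+00]
```

View pics/w4c.png

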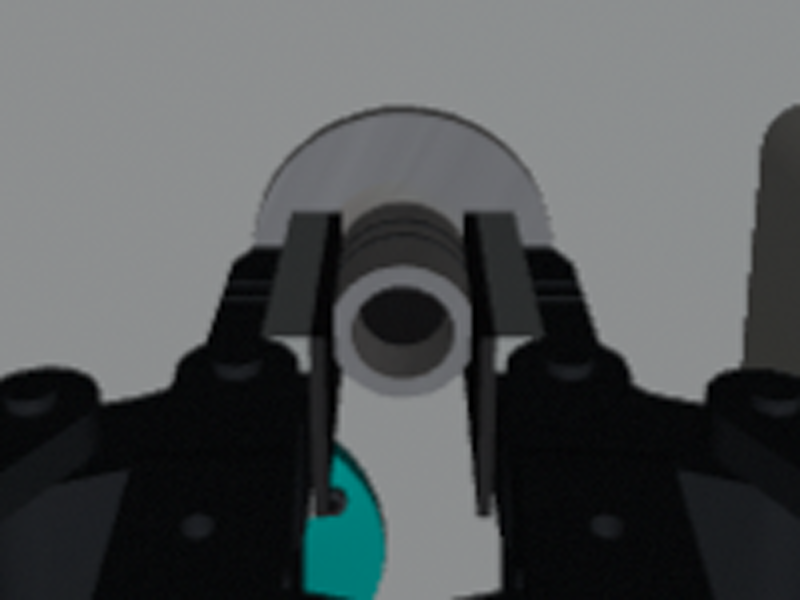

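View pics/s4c.png

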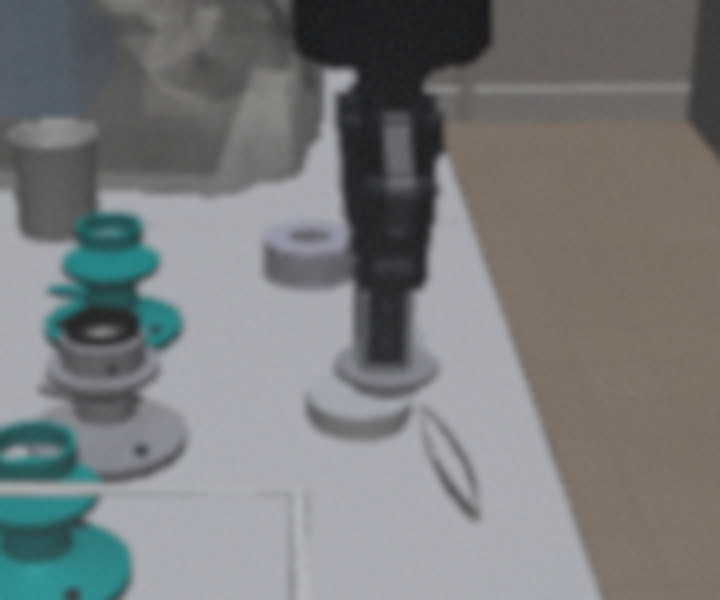

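>>> apply_moves([
  [[-0.02, -0.02, -0.02], [0, 0, 0], 10],
  [[-0.05, -0.05, -0.04], [0, 0, 0], 10],
  [[-0.08, -0.08, -0.055], [0, 0, 0], 10],
  [[-0.11, -0.115, -0.055], [0, 0, 0], 10],
  [[-0.145, -0.15, -0.055], [0, 0, 0], 10],
  [[-0.176, -0.182, -0.055], [0, 0, 0], 10],
  [[-0.176, -0.182, -0.055], [0, 0, 0], 10],
  [[-0.176, -0.182, -0.055], [0, 0, 0], 10],
  [[-0.176, -0.182, -0.055], [0, 0, 0], 10],
])

```text
time_s: 7.7
tool_pos: [599.4, 9.0, 204.8]
tcp_rot: [-0.002, -0.0, 1.0, 0.0]
force: [0.1, -0.9, -1.5]
grip_width: 16.4
```

```bash
python3 - <<'E'
from h import *
im=snap('wrist','w5.png');o=get_obs(); print(o['tool_pos'],o['force'],o['grip_width'],o['q'])
for q in('gasket_top','neck_rim','filter_base'):
  for d in mark_of('wrist',q):
    px=np.array(d['location'])*[640,400]; print(q,d['p'],px,atz(im,px,dict(gasket_top=74,neck_rim=68,filter_base=0)[q]).round(1))
print('tube',atz(im,(320.6,262.7),pose()[0][2]+9)-pose()[0])
E
```

```text
[599.53776276   9.31683731 205.33869091] [-0.655362   -0.7920099  -0.54236559] 16.24790778369813 [-2.61872238e-02  1.50318254e-01  1.80939181e+00  3.59313436e-04
  1.18476758e+00 -1.59819960e+00]
gasket_top 0.91 [462.016 171.2  ] [578.6 142.8  74. ]
gasket_top 0.9 [161.024 159.08 ] [ 567.2 -139.1   74. ]
gasket_top 0.7 [317.184 150.2  ] [559.    6.3  74. ]
neck_rim 0.73 [164.288 156.6  ] [ 565.7 -139.    68. ]
neck_rim 0.71 [454.08 169.92] [578.5 138.   68. ]
filter_base 0.98 [318.912 141.12 ] [556.5   7.6   0. ]
filter_base 0.87 [432.384 159.08 ] [577.6 143.1   0. ]
filter_base 0.86 [191.616 149.   ] [ 565.6 -142.8    0. ]
filter_base 0.39 [319.872 235.8  ] [676.5   8.8   0. ]
tube [-3.43659498 -0.39052043  9.        ]
```

View pics/w5.png

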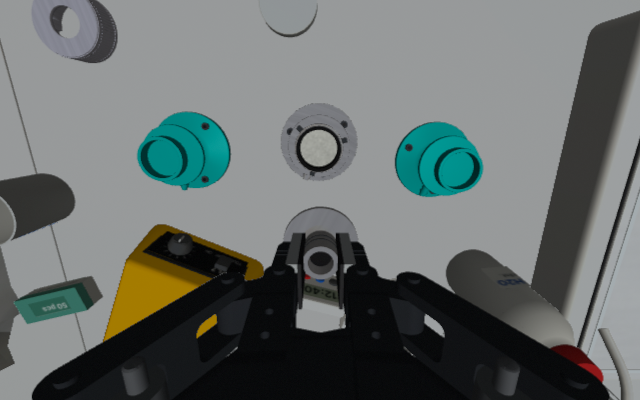

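```bash
python3 - <<'E'
import cv2
f=cv2.imread('pics/w5.png')
cv2.imwrite('pics/w5c.png',cv2.resize(f[95:190,272:368],None,fx=6,fy=6,interpolation=2))
cv2.imwrite('pics/w5d.png',cv2.resize(f[0:70,20:130],None,fx=6,fy=6,interpolation=2))
E
```

```text
(no output)
```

View pics/w5c.png

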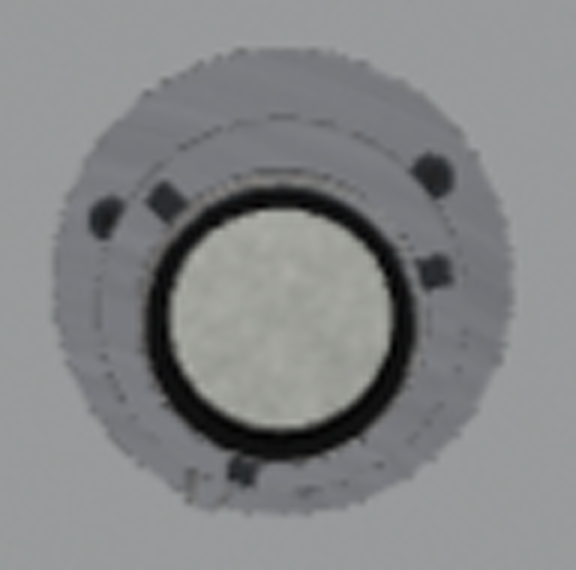

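View pics/w5d.png

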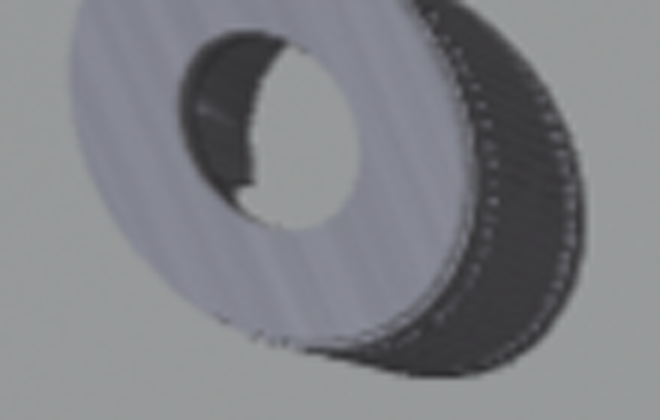

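```bash
python3 - <<'E'
from h import *
from scipy.optimize import least_squares
im=get_image('wrist'); print(pose()[0])
g=atz(im,(319,148.7),74); print('gasket',g)
P=[(299.8,128.5),(344.5,140.2),(312.5,173.3)]
w=[atz(im,p,58.5)[:2] for p in P]
for x in w: print(x, np.hypot(*(x-g[:2])), np.degrees(np.arctan2(*(x-g[:2])[::-1])))
f=lambda s: np.concatenate([np.array([s[0]+s[3]*np.cos(s[2]+k),s[1]+s[3]*np.sin(s[2]+k)])-x for x,k in zip(w,(0,2*np.pi*(1)/3,-2*np.pi/3))])
b=None
for sg in(1,-1):
  f=lambda s: np.concatenate([np.array([s[0]+s[3]*np.cos(s[2]+sg*k),s[1]+s[3]*np.sin(s[2]+sg*k)])-x for x,k in zip(w,(0,2*np.pi/3,-2*np.pi/3))])
  for a0 in range(0,6):
    s=least_squares(f,[g[0],g[1],a0,26]); 
    if b is None or s.cost<b.cost: b=s
print(b.x,np.degrees(b.x[2])%120,b.cost)
# foot
fo=trace('wrist','filter_base')
for d in fo:
    ys,xs=np.nonzero(d['pixels']); print(d['p'],xs.min(),xs.max(),ys.min(),ys.max())
print('foot ctr',atz(im,((52+513)/12+272,(47+515)/12+95),8))
E
```

```text
[600.43688771   9.34490729 206.85312631]
gasket [559.07906062   8.27881352  74.        ]
[541.47192805 -10.28096091] 25.582735269189826 -133.49116927568434
[552.49203584  33.08317576] 25.66408544145111 104.87215643470408
[585.2804737    1.69713652] 27.01541263109149 -14.100693059098553
[559.74814586   8.16645046   3.94028548  26.08562916] 105.76172818747705 0.09654933608127957
0.88 139 230 110 187
0.6 281 356 102 178
0.55 395 481 122 194
foot ctr [558.2955339    8.16752926   8.        ]
```

```bash
python3 - <<'E'
from h import *
im=get_image('wrist'); p,R=pose(); print(p)
# cam relative to tool
Rc=np.array(im['R']); c=-Rc.T@im['t']; print('cam-tcp',(c-p).round(2))
def rel(px,dz):
    return (atz(im,px,p[2]+dz)-p).round(2)
print('w3 flange',rel((320,241.5),9-22.7),'tube',rel((319.5,259.5),31.5-22.7))
f=im['frame']; cv2.imwrite('pics/w6c.png',cv2.resize(f[195:300,270:370],None,fx=6,fy=6,interpolation=2))
E
```

```text
[600.77102752   9.07060217 207.11734065]
cam-tcp [-69.65  -0.18 131.45]
w3 flange [ -2.49  -0.09 -13.7 ] tube [-3.44 -0.33  8.8 ]
```

View pics/w6c.png

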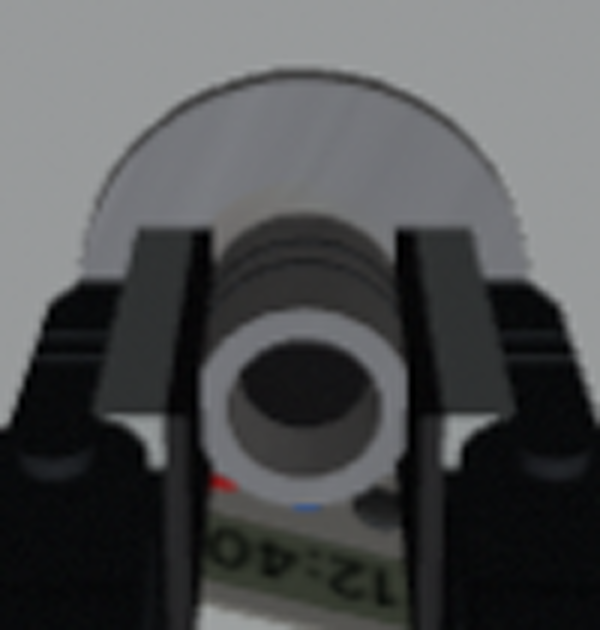

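>>> apply_moves([
  [[0.02, 0, 0.02], [0, 0, 0], 10],
  [[0.0385, -0.0005, 0.05], [0, 0, 0], 10],
  [[0.0385, -0.0005, 0.08], [0, 0, 0], 10],
  [[0.0385, -0.0005, 0.098], [0, 0, 0], 10],
  [[0.0385, -0.0005, 0.098], [0, 0, 0], 10],
  [[0.0385, -0.0005, 0.098], [0, 0, 0], 10],
])

```text
time_s: 8.65
tool_pos: [562.7, 8.1, 109.2]
tcp_rot: [0.0, -0.0, 1.0, -0.0]
force: [-0.6, -0.4, -0.6]
grip_width: 16.3
```

```bash
python3 - <<'E'
from h import *
im=snap('wrist','w7.png'); s=snap('side','s7.png');o=get_obs(); print(o['tool_pos'],o['force'],o['grip_width'])
cv2.imwrite('pics/s7c.png',cv2.resize(s['frame'][150:260,250:360],None,fx=5.4,fy=5.4,interpolation=2))
cv2.imwrite('pics/w7c.png',cv2.resize(im['frame'][170:330,230:410],None,fx=4,fy=4,interpolation=2))
E
```

```text
[564.01682244   7.91368837 110.58513767] [0.67700513 0.37888445 0.50569542] 16.341664197439037
```

View pics/w7c.png

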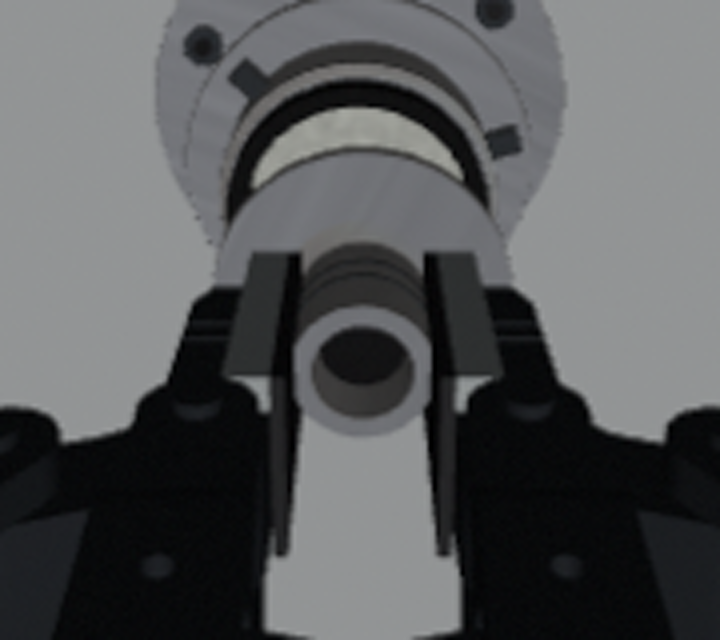

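View pics/s7c.png

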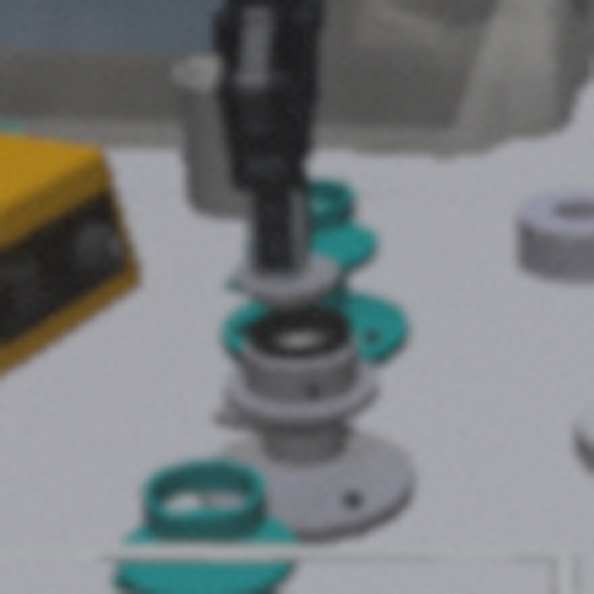

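```bash
python3 - <<'E'
from h import *
im=get_image('wrist'); s=get_image('side'); p,_=pose(); print(p)
px=lambda u,v:(u/4+230,v/4+170)
for z in(74,): 
  a=atz(im,px(360,80),z); print('gasket near edge',a, 'cx',a[0]+21, 'y', (atz(im,px(226,215),z)[1]+atz(im,px(492,210),z)[1])/2)
for zt in (108,109.5,111):
  a=atz(im,px(362,150),zt-13); print('flange',a,'cx',a[0]+21,'y',(atz(im,px(213,270),zt-13)[1]+atz(im,px(513,270),zt-13)[1])/2)
print('tube', atz(im,px(363.5,370),109+9))
# side
sx=lambda u,v:(u/5.4+250,v/5.4+150)
for zc in (74,): print('gasket side',[atz(s,sx(u,330),zc).round(1) for u in(241,355)])
# predicted columns
for X in ((559.1,8.3,74),(559.1,8.3,96),(562,8.3,96)): print(proj(s,X))
f=s['frame']; cv2.imwrite('pics/s8c.png',cv2.resize(f[185:225,285:325],None,fx=15,fy=15,interpolation=2))
E
```

```text
[564.017071     7.88127608 110.63370718]
gasket near edge [537.88514272   7.70477592  74.        ] cx 558.8851427237377 y 7.533197271214384
flange [542.32037233   7.97757755  95.        ] cx 563.3203723262183 y 8.12951608958608
flange [541.82867053   7.97470655  96.5       ] cx 562.8286705322205 y 8.125093992390394
flange [541.33696874   7.97183555  98.        ] cx 562.3369687382227 y 8.120671895194706
tube [563.12923511   8.13110512 118.        ]
gasket side [array([577.4,  14.6,  74. ]), array([532.7,  14.5,  74. ])]
[303.53035628 209.90002245]
[303.10299239 200.35573626]
[301.73056271 200.35718311]
```

View pics/s8c.png

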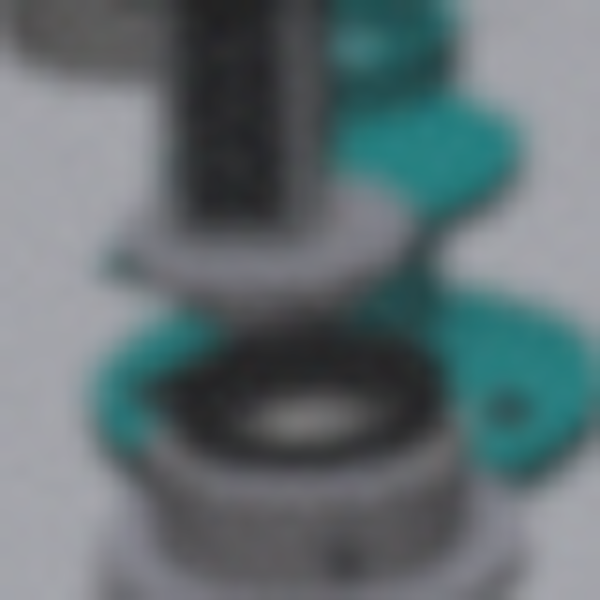

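>>> apply_moves([
  [[0.004, -0.0002, 0.0], [0, 0, 0], 10],
  [[0.004, -0.0002, 0.005], [0, 0, 0], 10],
  [[0.004, -0.0002, 0.009], [0, 0, 0], 10],
  [[0.004, -0.0002, 0.009], [0, 0, 0], 10],
  [[0.004, -0.0002, 0.009], [0, 0, 0], 10],
])

```text
time_s: 9.35
tool_pos: [558.2, 7.6, 99.3]
tcp_rot: [-0.0, -0.0, 1.0, 0.0]
force: [-0.4, -0.5, -0.0]
grip_width: 16.5
```

```bash
python3 - <<'E'
from h import *
im=snap('wrist','w9.png'); s=snap('side','s9.png');o=get_obs(); print(o['tool_pos'],o['force'])
a=cv2.resize(s['frame'][180:220,285:325],None,fx=14,fy=14,interpolation=2)
b=cv2.resize(im['frame'][150:290,250:390],None,fx=4,fy=4,interpolation=2)
cv2.imwrite('pics/c9a.png',a);cv2.imwrite('pics/c9b.png',b)
E
```

```text
[558.57615103   7.65762018  99.72621351] [-0.07338478  0.0001462  -0.09682887]
```

View pics/c9a.png

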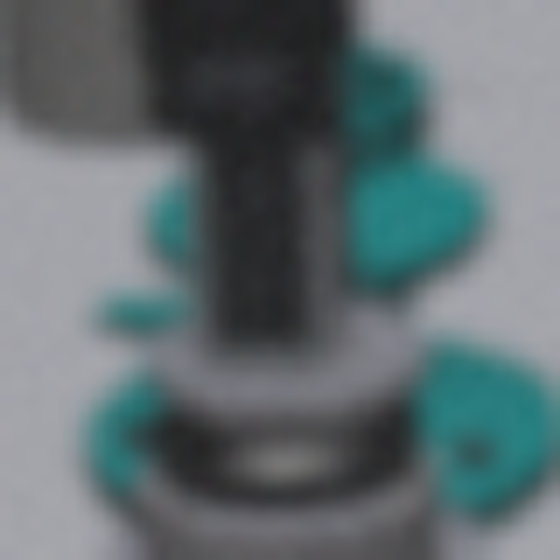

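View pics/c9b.png

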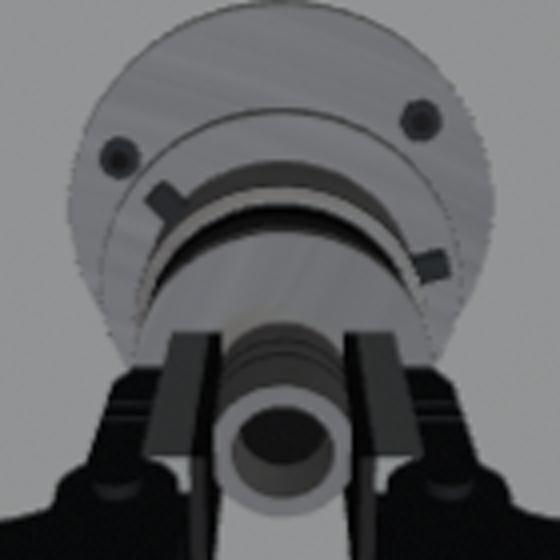

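>>> apply_moves([
  [[0, 0, 0.004], [0, 0, 0], 10],
  [[0, 0, 0.006], [0, 0, 0], 10],
  [[0, 0, 0.0075], [0, 0, 0], 10],
  [[0, 0, 0.0085], [0, 0, 0], 10],
  [[0, 0, 0.0085], [0, 0, 0], 10],
])

```text
time_s: 9.95
tool_pos: [558.3, 7.7, 91.0]
tcp_rot: [-0.0, -0.0, 1.0, 0.0]
force: [-0.0, -0.3, -0.1]
grip_width: 16.1
```

```bash
python3 - <<'E'
from h import *
im=snap('wrist','w10.png'); s=snap('side','s10.png');o=get_obs(); print(o['tool_pos'],o['force'],o['ft_torque'])
a=cv2.resize(s['frame'][180:220,285:325],None,fx=14,fy=14,interpolation=2)
b=cv2.resize(im['frame'][150:290,250:390],None,fx=4,fy=4,interpolation=2)
cv2.imwrite('pics/c10a.png',np.hstack([a[:,:390],b[:,:400]]))
E
```

```text
[558.57572858   7.68442465  91.27650695] [-0.89242467 -0.14296795 -1.24552862] [-0.00760398 -0.01978356  0.03229716]
```

View pics/c10a.png

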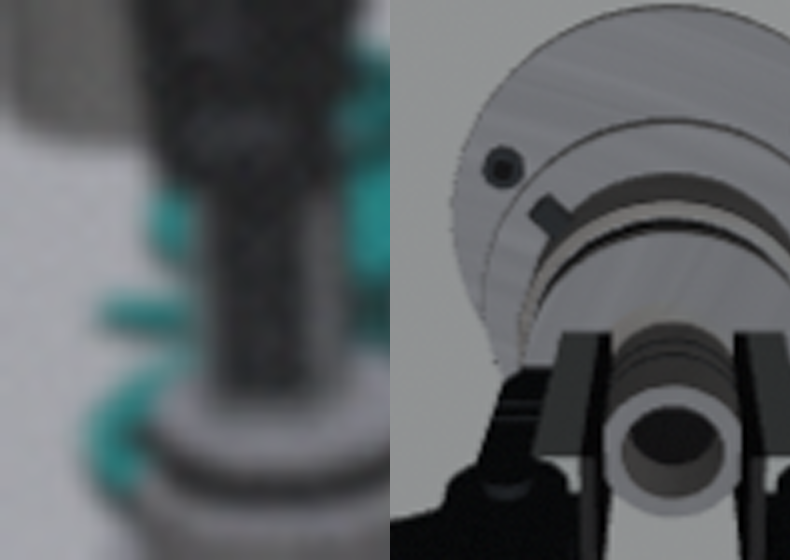

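>>> apply_moves([
  [[0, 0, 0.001], [0, 0, 0], 10],
  [[0, 0, 0.001], [0, 0, 0], 10],
])

```text
time_s: 10.25
tool_pos: [558.8, 7.7, 90.6]
tcp_rot: [0.0, -0.0, 1.0, -0.0]
force: [-1.0, -0.7, 1.4]
grip_width: 16.6
```

>>> apply_moves([
  [[0, 0, 0.001], [0, 0, 0], 10],
  [[0, 0, 0.001], [0, 0, 0], 10],
])

```text
time_s: 10.45
tool_pos: [558.9, 7.7, 89.9]
tcp_rot: [0.0, -0.0, 1.0, -0.0]
force: [-0.5, 0.6, 3.9]
grip_width: 16.5
```

```bash
python3 - <<'E'
from h import *
im=snap('wrist','w11.png'); s=snap('side','s11.png');o=get_obs(); print(o['tool_pos'],o['force'],o['ft_torque'])
a=cv2.resize(s['frame'][180:220,285:325],None,fx=14,fy=14,interpolation=2)
b=cv2.resize(im['frame'][150:290,250:390],None,fx=4,fy=4,interpolation=2)
cv2.imwrite('pics/c11a.png',np.hstack([a[:,:390],b[:,:400]]))
E
```

```text
[558.91907665   7.68339847  89.83897913] [-0.72324431  0.25111238  4.9318847 ] [ 0.00410822  0.15110868 -0.01505313]
```

View pics/c11a.png

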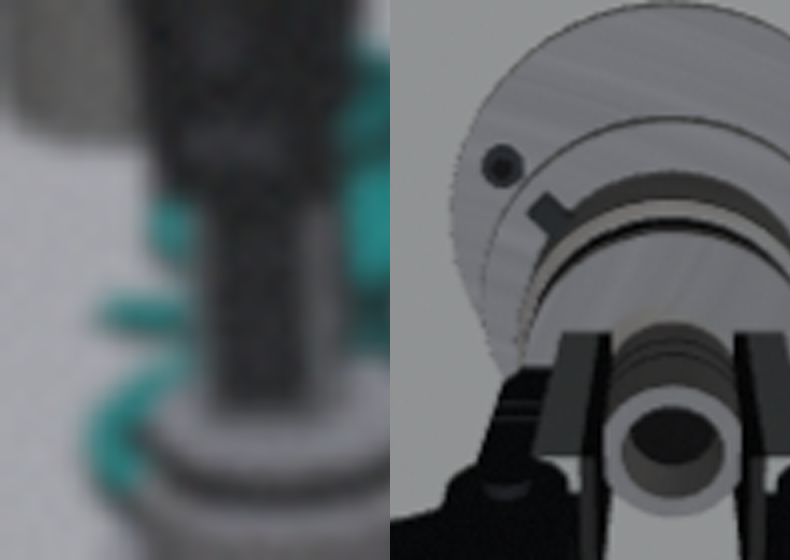

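Contact force is about 4.5 N with the flange flat on the gasket. Releasing.

>>> apply_moves([
  [[0, 0, 0], [0, 0, 0], 28],
  [[0, 0, 0], [0, 0, 0], 35],
  [[0, 0, 0], [0, 0, 0], 40],
  [[0, 0, 0], [0, 0, 0], 40],
  [[0, 0, -0.01], [0, 0, 0], 40],
  [[0, 0, -0.04], [0, 0, 0], 40],
  [[0, 0, -0.08], [0, 0, 0], 40],
  [[-0.04, 0, -0.12], [0, 0, 0], 60],
  [[-0.04, 0, -0.12], [0, 0, 0], 100],
  [[-0.04, 0, -0.12], [0, 0, 0], 100],
])

```text
time_s: 11.55
tool_pos: [600.7, 7.6, 212.1]
tcp_rot: [0.002, -0.0, 1.0, -0.0]
force: [-0.7, 0.0, -0.8]
grip_width: 76.2
```

```bash
python3 - <<'E'
from h import *
im=snap('wrist','w12.png'); s=snap('side','s12.png');o=get_obs(); print(o['tool_pos'],o['force'])
a=cv2.resize(s['frame'][175:225,280:330],None,fx=8,fy=8,interpolation=2)
b=cv2.resize(im['frame'][90:190,270:370],None,fx=4,fy=4,interpolation=2)
cv2.imwrite('pics/c12.png',np.hstack([a,b]))
for q in('inlet_cover','collar','collar_top'):
  for d in mark_of('wrist',q):
    px=np.array(d['location'])*[640,400]; print(q,d['p'],px,atz(im,px,dict(inlet_cover=68,collar=0,collar_top=27.5)[q]).round(1))
E
```

```text
[597.34769604   7.70170977 208.23739767] [-0.5488013  -0.4097341  -1.16346915]
inlet_cover 0.57 [320.32 141.4 ] [554.6   7.7  68. ]
collar 0.86 [91.008 28.88 ] [ 441.  -239.6    0. ]
collar_top 0.75 [320.384 141.8  ] [558.6   7.8  27.5]
collar_top 0.64 [67.328 20.2  ] [ 440.6 -241.4   27.5]
```

View pics/c12.png

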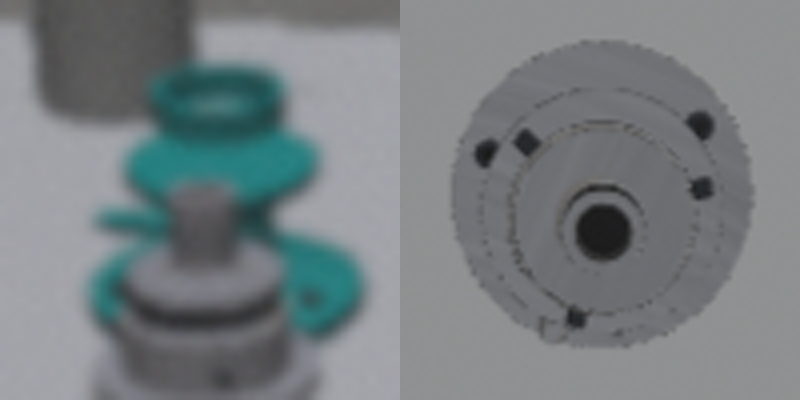

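>>> apply_moves([
  [[0.025, -0.025, 0.0], [0, 0, 0], 100],
  [[0.05, -0.05, 0.02], [0, 0, 0], 100],
  [[0.08, -0.08, 0.045], [0, 0, 0], 100],
  [[0.098, -0.098, 0.059], [0, 0, 0], 100],
  [[0.098, -0.098, 0.059], [0, 0, 0], 100],
  [[0.098, -0.098, 0.059], [0, 0, 0], 100],
])

```text
time_s: 12.4
tool_pos: [499.5, -90.3, 149.3]
tcp_rot: [-0.001, 0.001, 1.0, 0.0]
force: [0.7, -0.4, -0.0]
grip_width: 85.2
```

```bash
python3 - <<'E'
from h import *
im=snap('wrist','w13.png');o=get_obs(); print(o['tool_pos'])
for q in('collar','collar_top'):
  for d in mark_of('wrist',q):
    px=np.array(d['location'])*[640,400]; print(q,d['p'],px,atz(im,px,dict(collar=0,collar_top=27.5)[q]).round(1))
x,y=proj(im,(441,-240,27)).astype(int);print(x,y)
c=im['frame'][max(0,y-50):y+60,max(0,x-60):x+60]; cv2.imwrite('pics/c13.png',cv2.resize(c,None,fx=6,fy=6,interpolation=2))
E
```

```text
[500.77569984 -90.13713748 150.31123235]
collar 0.87 [166.592 129.68 ] [ 441.4 -238.9    0. ]
collar_top 0.67 [145.6  128.68] [ 439.4 -242.5   27.5]
149 130
```

View pics/c13.png

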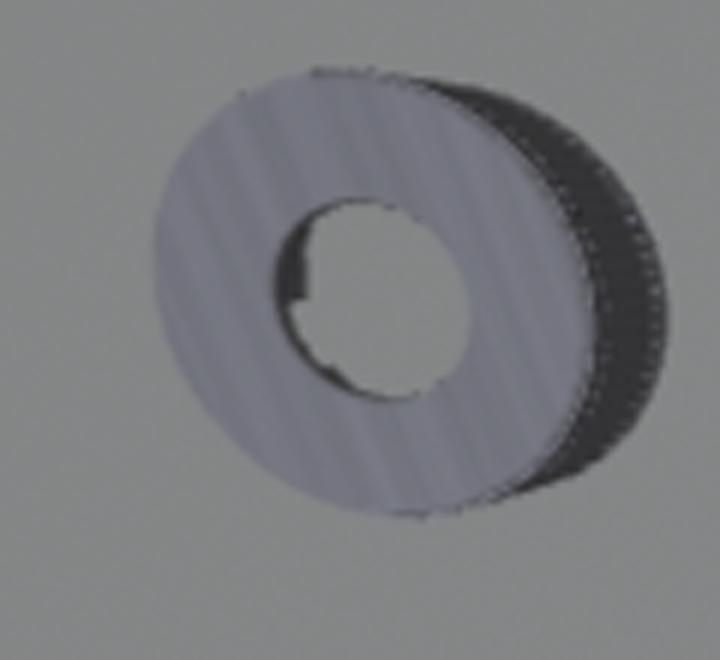

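```bash
python3 - <<'E'
from h import *
im=get_image('wrist')
px=lambda u,v:(u/6+89,v/6+80)
top=atz(im,px(374,293),27.5); print('top c',top)
hole=atz(im,px(372,299),27.5);print('hole',hole)
c=top[:2]
for u,v in((308,299),(330,368),(340,374),(304,240)):
    a=atz(im,px(u,v),0)[:2]-c; print(a,np.hypot(*a),np.degrees(np.arctan2(a[1],a[0])))
# project model for overlay
best=None
img=cv2.imread('pics/c13.png')
C=np.array([*c,0]); 
for ang0 in(0,):
  for t in np.radians(np.arange(0,360,2)):
    for r,z,col in((24.5,0,(0,0,255)),(14,27.5,(0,255,0)),(32,27.5,(255,0,0)),(14,23.5,(0,255,255))):
        q=proj(im,C+[r*np.cos(t),r*np.sin(t),z]); cv2.circle(img,tuple(((q-[89,80])*6).astype(int)),1,col,-1)
  for d in range(0,360,15):
    t=np.radians(d); q=proj(im,C+[24.5*np.cos(t),24.5*np.sin(t),0]); cv2.putText(img,str(d),tuple(((q-[89,80])*6).astype(int)),0,0.4,(0,0,255))
cv2.imwrite('pics/c13o.png',img)
E
```

```text
top c [ 442.86121877 -238.44018921   27.5       ]
hole [ 443.71700102 -238.87466511   27.5       ]
[  2.10507705 -26.85702099] 26.939393566416467 -85.51826908751283
[ 13.13413939 -25.18551261] 28.404500750829175 -62.45814761458181
[ 14.1039204  -23.70925214] 27.587120318859075 -59.25286006135534
[ -7.13655983 -25.87452512] 26.840669446187732 -105.4196092233009
```

View pics/c13o.png

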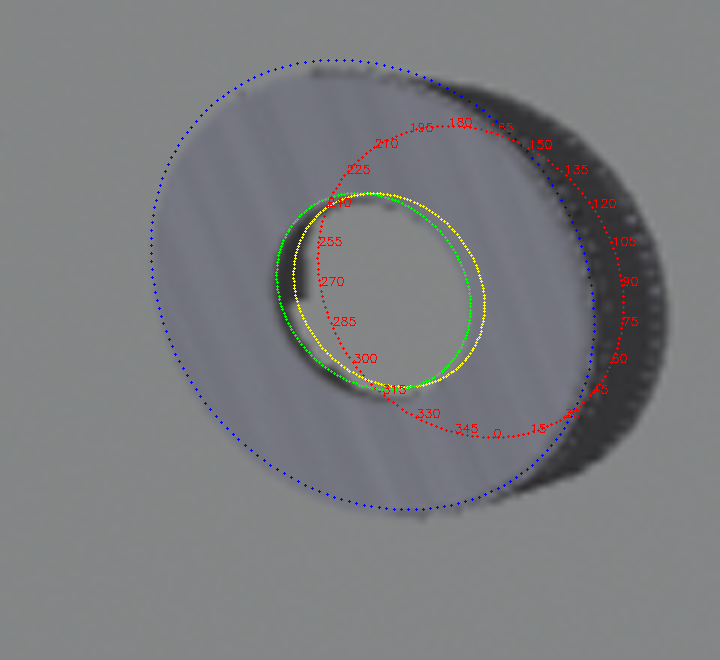

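```bash
python3 - <<'E'
from h import *
delta((443,-239,140),1.8)
E
```

```text
delta [0.0592, -0.1491, 0.0112] rot [0.001, 0.002, 1.343]
```

>>> apply_moves([
  [[0.006, -0.016, 0.001], [0, 0, 0.14], 100],
  [[0.012, -0.032, 0.002], [0, 0, 0.28], 100],
  [[0.018, -0.048, 0.003], [0, 0, 0.42], 100],
  [[0.024, -0.064, 0.005], [0, 0, 0.56], 100],
  [[0.03, -0.08, 0.007], [0, 0, 0.7], 100],
  [[0.036, -0.096, 0.009], [0, 0, 0.84], 100],
  [[0.044, -0.112, 0.011], [0, 0, 0.98], 100],
  [[0.052, -0.13, 0.011], [0, 0, 1.12], 100],
  [[0.059, -0.149, 0.011], [0, 0, 1.26], 100],
  [[0.059, -0.149, 0.011], [0, 0, 1.343], 100],
  [[0.059, -0.149, 0.011], [0, 0, 1.343], 100],
  [[0.059, -0.149, 0.011], [0, 0, 1.343], 100],
])

```text
time_s: 13.8
tool_pos: [442.4, -239.2, 139.7]
tcp_rot: [0.0, 0.621, 0.784, 0.0]
force: [-0.1, 0.5, -0.2]
grip_width: 85.6
```

```bash
python3 - <<'E'
from h import *
im=snap('wrist','w14.png');o=get_obs(); print(o['tool_pos'],yaw(),o['q'])
for q in('collar','collar_top'):
  for d in mark_of('wrist',q):
    px=np.array(d['location'])*[640,400]; print(q,d['p'],px,atz(im,px,dict(collar=0,collar_top=27.5)[q]).round(1))
E
```

```text
[ 442.2904445  -239.01029198  139.59785672] 1.801611548430317 [-5.45070201e-01  2.74165595e-02  2.07311100e+00  1.45956098e-04
  1.04048962e+00 -7.75959289e-01]
collar 0.77 [318.72 191.6 ] [ 441.9 -241.1    0. ]
collar_top 0.62 [317.376 198.32 ] [ 440.6 -240.3   27.5]
```

View pics/w14.png

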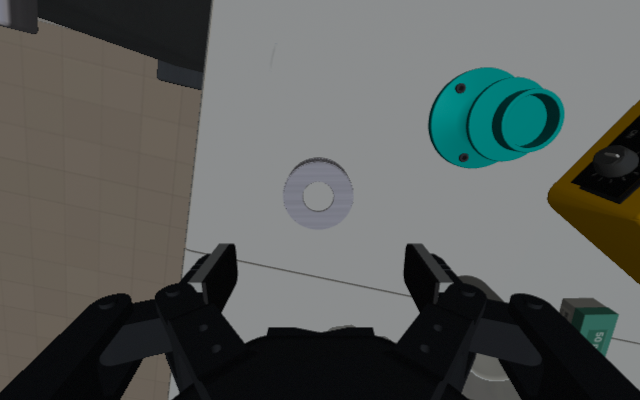

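```bash
python3 - <<'E'
from h import *
im=get_image('wrist');p,R=pose()
g=cv2.cvtColor(im['frame'],cv2.COLOR_BGR2GRAY)
cv2.imwrite('pics/c14.png',cv2.resize(im['frame'][145:245,265:375],None,fx=6,fy=6,interpolation=2))
for px,z in(((318,194.5),27.5),((318.2,196.5),27.5)):
    a=atz(im,px,z); print(a, 'tool',R.inv().apply(a-p))
E
```

```text
[ 439.88292066 -236.39003594   27.5       ] tool [  2.96244434  -1.42430088 111.88193286]
[ 440.47756467 -238.16069565   27.5       ] tool [  1.10288237  -1.24861208 111.88213478]
```

View pics/c14.png

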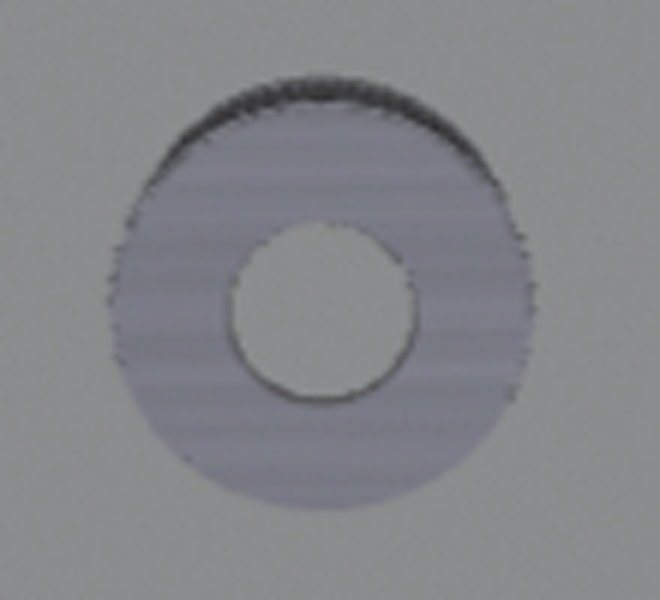

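>>> apply_moves([
  [[-0.0015, -0.0012, 0.04], [0, 0, 0], 100],
  [[-0.0015, -0.0012, 0.08], [0, 0, 0], 100],
  [[-0.0015, -0.0012, 0.11], [0, 0, 0], 100],
  [[-0.0015, -0.0012, 0.124], [0, 0, 0], 100],
  [[-0.0015, -0.0012, 0.124], [0, 0, 0], 100],
  [[-0.0015, -0.0012, 0.124], [0, 0, 0], 100],
])

```text
time_s: 14.6
tool_pos: [441.6, -241.5, 16.2]
tcp_rot: [0.001, 0.622, 0.783, 0.0]
force: [-0.8, 0.1, -0.1]
grip_width: 85.5
```

```bash
python3 - <<'E'
from h import *
im=snap('wrist','w15.png');s=snap('side','s15.png');o=get_obs(); print(o['tool_pos'],yaw(),o['force'])
cv2.imwrite('pics/s15c.png',cv2.resize(s['frame'][130:220,310:420],None,fx=6,fy=6,interpolation=2))
E
```

```text
[ 442.50682672 -242.0620833    17.20525963] 1.7989886905116494 [-0.24752368 -0.30387969  0.11566572]
```

View pics/w15.png

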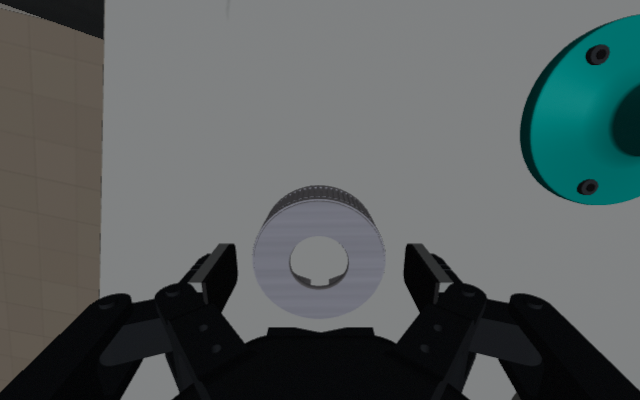

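View pics/s15c.png

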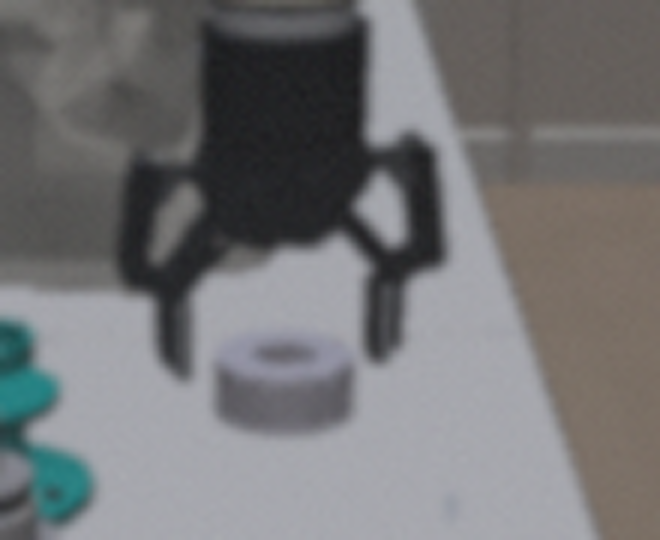

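```bash
python3 - <<'E'
from h import *
im=get_image('wrist');p,R=pose(); print(p)
f=im['frame']; cv2.imwrite('pics/c15.png',cv2.resize(f[180:325,245:395],None,fx=5,fy=5,interpolation=2))
E
```

```text
[ 442.43941964 -242.06050831   17.22601536]
```

View pics/c15.png

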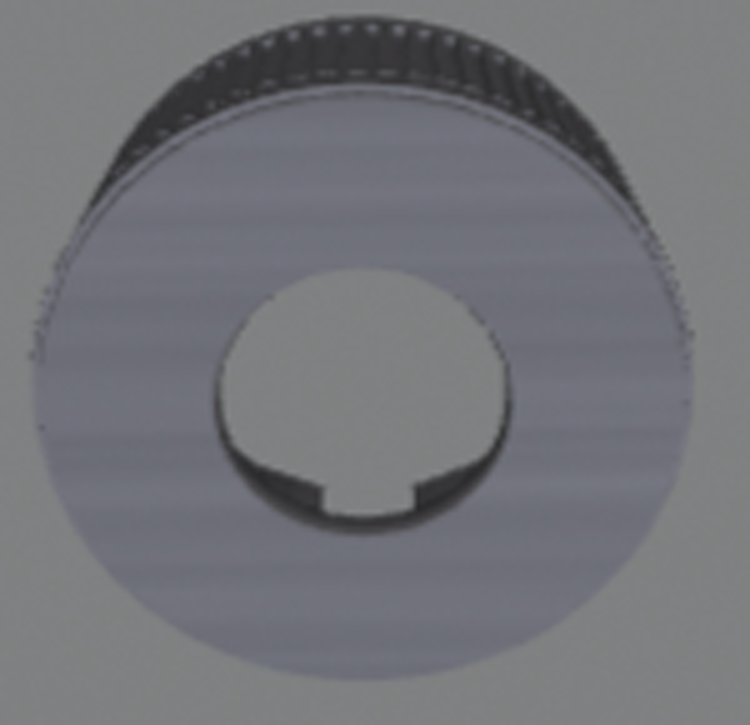

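>>> apply_moves([
  [[0, 0, 0.006], [0, 0, 0], 100],
  [[0, 0, 0.009], [0, 0, 0], 90],
  [[0, 0, 0.009], [0, 0, 0], 80],
  [[0, 0, 0.009], [0, 0, 0], 74],
  [[0, 0, 0.009], [0, 0, 0], 70],
  [[0, 0, 0.009], [0, 0, 0], 68],
  [[0, 0, 0.009], [0, 0, 0], 65],
  [[0, 0, 0.009], [0, 0, 0], 65],
  [[0, 0, 0.009], [0, 0, 0], 65],
], force=60)

```text
time_s: 15.65
tool_pos: [440.9, -241.2, 6.6]
tcp_rot: [0.0, 0.622, 0.783, -0.0]
force: [-1.1, 0.2, 4.8]
grip_width: 62.5
```

```bash
python3 - <<'E'
from h import *
im=snap('wrist','w16.png');s=snap('side','s16.png');o=get_obs(); print(o['tool_pos'],yaw(),o['force'],o['grip_width'])
cv2.imwrite('pics/s16c.png',cv2.resize(s['frame'][150:215,320:390],None,fx=8,fy=8,interpolation=2))
cv2.imwrite('pics/w16c.png',cv2.resize(im['frame'][180:360,220:420],None,fx=4,fy=4,interpolation=2))
E
```

```text
[ 440.8382043  -241.15020608    6.57637424] 1.798802363711663 [-1.53523083  0.65245702  5.06497969] 62.42320349176985
```

View pics/w16c.png

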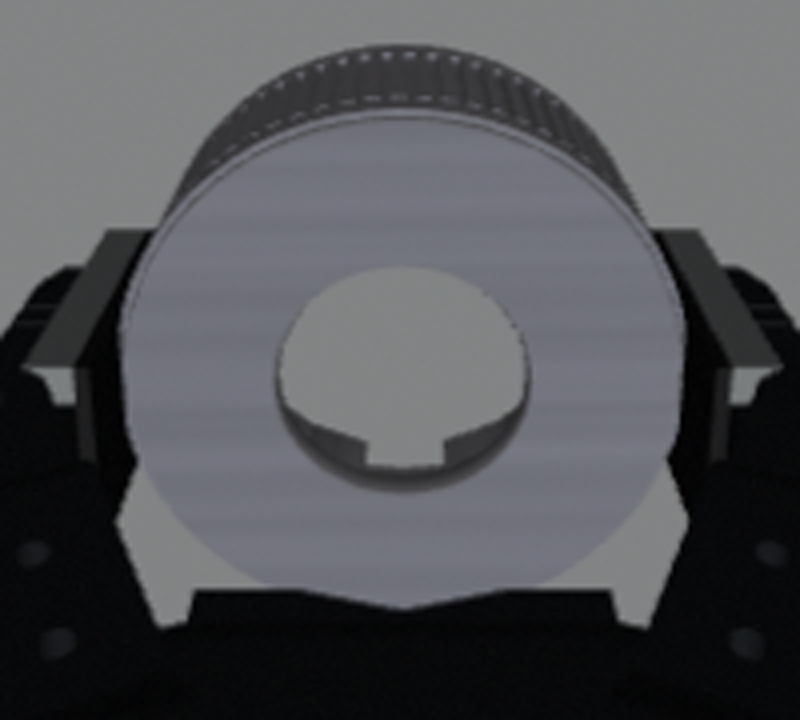

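View pics/s16c.png

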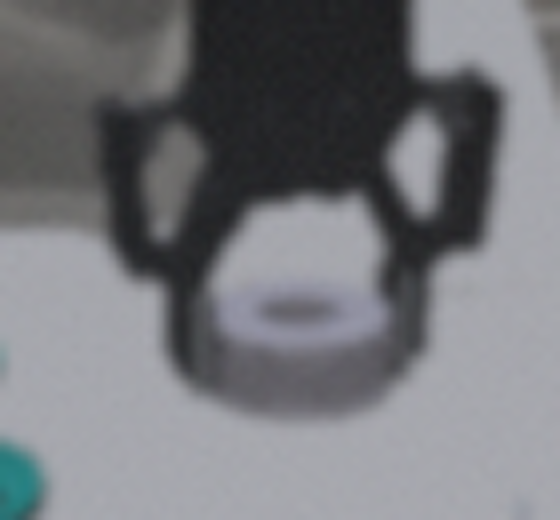

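>>> apply_moves([
  [[0, 0, -0.03], [0, 0, 0], 65],
  [[0, 0, -0.07], [0, 0, 0], 65],
  [[0, 0, -0.11], [0, 0, 0], 65],
  [[0, 0, -0.15], [0, 0, 0], 65],
  [[0, 0, -0.165], [0, 0, 0], 65],
  [[0, 0, -0.165], [0, 0, 0], 65],
])

```text
time_s: 16.35
tool_pos: [442.5, -242.2, 173.7]
tcp_rot: [0.003, 0.622, 0.783, 0.0]
force: [-0.3, -0.7, -1.5]
grip_width: 62.4
```

```bash
python3 - <<'E'
from h import *
im=snap('wrist','w17.png');p,R=pose();print(p,get_obs()['force'],get_obs()['grip_width'])
cv2.imwrite('pics/w17c.png',cv2.resize(im['frame'][180:360,220:420],None,fx=4,fy=4,interpolation=2))
px=lambda u,v:(u/4+220,v/4+180)
dz=27.5-7
for u,v,z in((402,118,dz),(402,266,dz),(275,372,dz),(530,372,dz)):
    a=atz(im,px(u,v),p[2]+z); print(R.inv().apply(a-p).round(2))
delta((558.8,7.8,175),2.876)
E
```

```text
[ 441.03388052 -241.25728926  171.28029084] [-0.37674564 -0.20437873 -1.74615379] 62.2890829749776
[ 30.89   1.74 -20.53]
[ 13.73   1.74 -20.51]
[  0.61 -12.63 -20.51]
[  0.54  16.24 -20.48]
delta [0.216, 0.171, -0.0038] rot [0.0, 0.001, -1.077]
```

View pics/w17c.png

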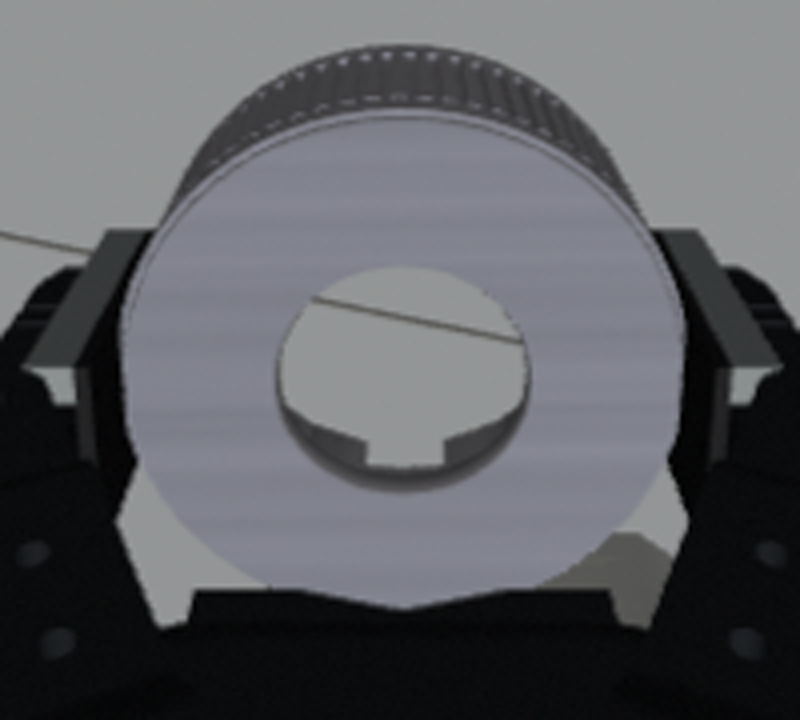

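```bash
python3 - <<'E'
from h import *
im=get_image('wrist');p,R=pose()
Rc=np.array(im['R']); c=-Rc.T@im['t']; M=(Rc@R.as_matrix())
print('cam rot in tool\n',M.round(4)); print('c-p tool',R.inv().apply(c-p))
K=np.array(im['K'])
def rel(px,down): # tool coords relative to camera with tool z 'down' mm
    d=M.T@np.linalg.inv(K)@[px[0],px[1],1]; return (d*down/d[2]).round(2)
px=lambda u,v:(u/4+220,v/4+180)
for u,v in((402,118),(402,266),(275,372),(530,372)): print('collar',rel(px(u,v),131.45-20.5))
print('tube w4',rel((320.6,262.7),131.45-9))
for u,v in((200,400),(405,400),(303,308),(303,508)): print('tube w6',rel((u/6+270,v/6+195),131.45-9))
print('flange w6',rel((303/6+270,72/6+195),131.45+13))
E
```

```text
cam rot in tool
 [[-2.000e-04  1.000e+00 -2.200e-03]
 [-9.608e-01 -8.000e-04 -2.774e-01]
 [-2.774e-01  2.000e-03  9.608e-01]]
c-p tool [  69.0746118     1.06075067 -133.041095  ]
collar [-37.12   0.37 110.95]
collar [-53.92   0.37 110.95]
collar [-66.77 -13.71 110.95]
collar [-66.82  14.57 110.95]
tube w4 [-68.09   0.46 122.45]
tube w6 [-67.53  -7.89 122.45]
tube w6 [-67.55   8.63 122.45]
tube w6 [-59.42   0.41 122.45]
tube w6 [-77.43   0.41 122.45]
flange w6 [-46.91   0.48 144.45]
```

>>> apply_moves([
  [[0.027, 0.021, 0], [0, 0, -0.13], 65],
  [[0.054, 0.042, 0], [0, 0, -0.27], 65],
  [[0.081, 0.064, 0], [0, 0, -0.4], 65],
  [[0.108, 0.085, -0.002], [0, 0, -0.54], 65],
  [[0.135, 0.107, -0.003], [0, 0, -0.67], 65],
  [[0.162, 0.128, -0.004], [0, 0, -0.8], 65],
  [[0.189, 0.15, -0.004], [0, 0, -0.94], 65],
  [[0.216, 0.171, -0.004], [0, 0, -1.077], 65],
  [[0.216, 0.171, -0.004], [0, 0, -1.077], 65],
  [[0.216, 0.171, -0.004], [0, 0, -1.077], 65],
  [[0.216, 0.171, -0.004], [0, 0, -1.077], 65],
])

```text
time_s: 17.55
tool_pos: [556.9, 7.4, 173.0]
tcp_rot: [-0.002, 0.133, 0.991, -0.0]
force: [-0.3, -0.4, -0.5]
grip_width: 62.0
```

```bash
python3 - <<'E'
from h import *
im=snap('wrist','w18.png');p,R=pose();print(p,yaw(),get_obs()['q'])
s=snap('side','s18.png')
cv2.imwrite('pics/w18c.png',cv2.resize(im['frame'][180:360,220:420],None,fx=4,fy=4,interpolation=2))
cv2.imwrite('pics/s18c.png',cv2.resize(s['frame'][130:230,260:350],None,fx=6,fy=6,interpolation=2))
delta((558.7,7.8,122),2.876)
E
```

```text
[557.18379635   7.13448287 173.57140698] 2.8741554249773946 [-3.16778878e-02  9.82450583e-02  1.92948167e+00 -4.01971227e-04
  1.11695103e+00 -1.33486176e+00]
delta [-0.001, 0.0011, 0.0521] rot [-0.001, -0.002, -0.002]
```

View pics/w18c.png

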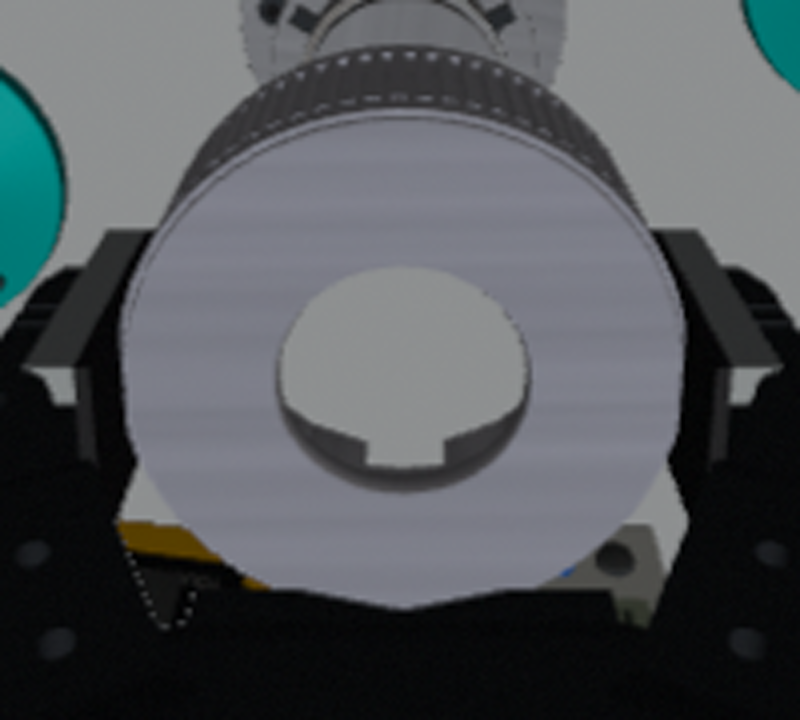

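View pics/s18c.png

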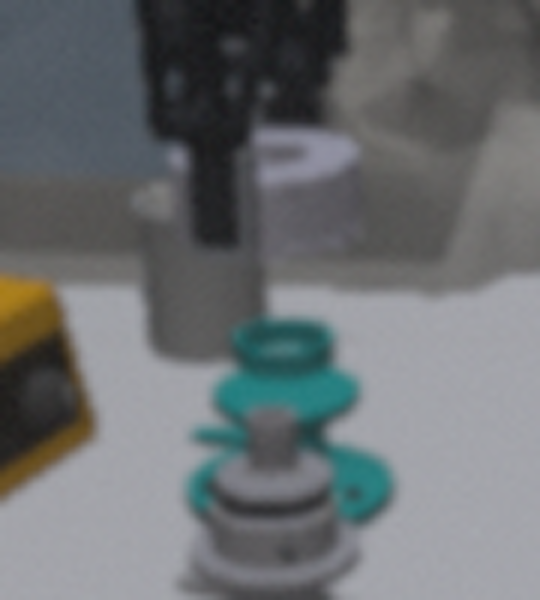

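>>> apply_moves([
  [[-0.001, 0.0008, 0.02], [0, 0, 0], 65],
  [[-0.001, 0.0008, 0.045], [0, 0, 0], 65],
  [[-0.001, 0.0008, 0.056], [0, 0, 0], 65],
  [[-0.001, 0.0008, 0.056], [0, 0, 0], 65],
  [[-0.001, 0.0008, 0.056], [0, 0, 0], 65],
])

```text
time_s: 18.15
tool_pos: [559.8, 8.0, 119.6]
tcp_rot: [0.0, 0.133, 0.991, -0.0]
force: [0.1, 0.8, -1.2]
grip_width: 62.5
```

```bash
python3 - <<'E'
from h import *
im=snap('wrist','w19.png');p,R=pose();print(p,yaw(),get_obs()['force'])
s=snap('side','s19.png')
cv2.imwrite('pics/w19c.png',cv2.resize(im['frame'][150:330,220:420],None,fx=4,fy=4,interpolation=2))
cv2.imwrite('pics/s19c.png',cv2.resize(s['frame'][150:230,260:350],None,fx=7,fy=7,interpolation=2))
E
```

```text
[560.43556638   8.12127043 120.36824409] 2.8751247952328263 [-0.02895521  0.25638333 -0.95156868]
```

View pics/w19c.png

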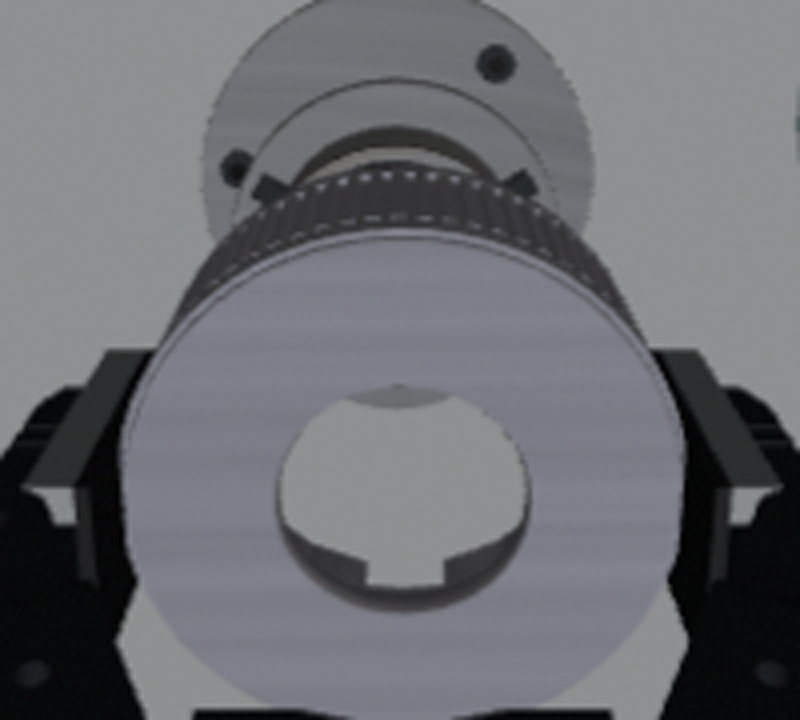

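View pics/s19c.png

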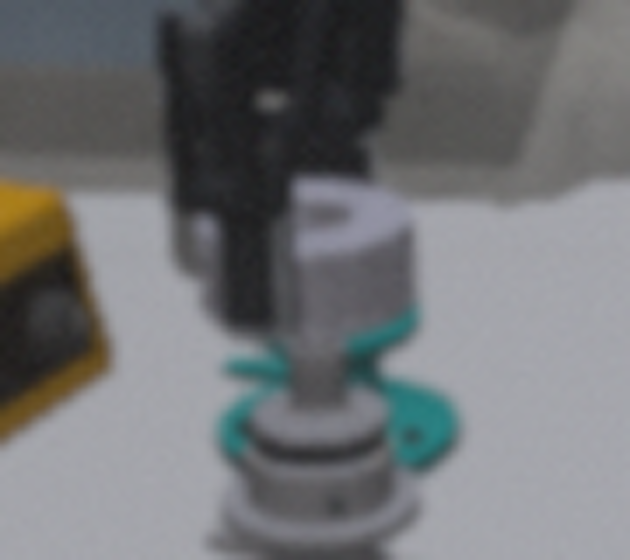

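>>> apply_moves([
  [[0.0015, -0.0006, 0.005], [0, 0, 0], 65],
  [[0.0015, -0.0006, 0.015], [0, 0, 0], 65],
  [[0.0015, -0.0006, 0.025], [0, 0, 0], 65],
  [[0.0015, -0.0006, 0.028], [0, 0, 0], 65],
  [[0.0015, -0.0006, 0.028], [0, 0, 0], 65],
])

```text
time_s: 18.75
tool_pos: [557.0, 8.4, 89.9]
tcp_rot: [-0.001, 0.132, 0.991, -0.0]
force: [-0.7, -0.8, -1.2]
grip_width: 62.5
```

```bash
python3 - <<'E'
from h import *
im=snap('wrist','w20.png');p,R=pose();print(p,yaw(),get_obs()['force'])
s=snap('side','s20.png')
cv2.imwrite('pics/w20c.png',cv2.resize(im['frame'][150:330,220:420],None,fx=4,fy=4,interpolation=2))
cv2.imwrite('pics/s20c.png',cv2.resize(s['frame'][150:230,260:350],None,fx=7,fy=7,interpolation=2))
E
```

```text
[557.56752007   8.36552574  90.51422446] 2.8759037526378486 [ 1.00276932  0.72336237 -0.38786043]
```

View pics/w20c.png

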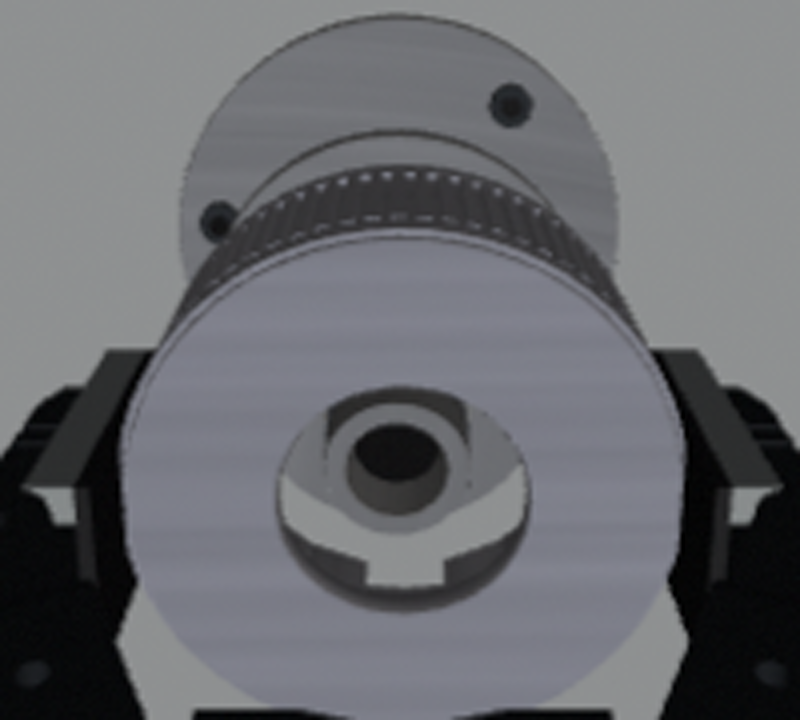

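View pics/s20c.png

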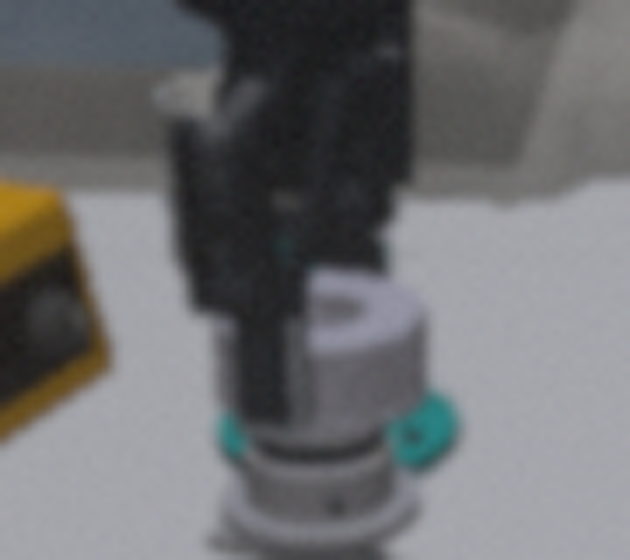

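>>> apply_moves([
  [[-0.0012, -0.0003, 0.003], [0, 0, 0], 65],
  [[-0.0012, -0.0003, 0.008], [0, 0, 0], 65],
  [[-0.0012, -0.0003, 0.013], [0, 0, 0], 65],
  [[-0.0012, -0.0003, 0.013], [0, 0, 0], 65],
  [[-0.0012, -0.0003, 0.013], [0, 0, 0], 65],
])

```text
time_s: 19.35
tool_pos: [558.9, 7.7, 77.9]
tcp_rot: [-0.0, 0.133, 0.991, -0.0]
force: [-0.2, 0.3, -0.8]
grip_width: 62.2
```

```bash
python3 - <<'E'
from h import *
im=snap('wrist','w21.png');p,R=pose();print(p,yaw(),get_obs()['force'])
s=snap('side','s21.png')
a=cv2.resize(im['frame'][230:310,270:370],None,fx=4,fy=4,interpolation=2)
b=cv2.resize(s['frame'][170:230,275:335],None,fx=7,fy=7,interpolation=2)
cv2.imwrite('pics/c21.png',np.hstack([b[:320],a]))
E
```

```text
[559.08854624   7.68511873  78.16743443] 2.8758026487652666 [ 0.39388293  0.30801293 -1.01005823]
```

View pics/c21.png

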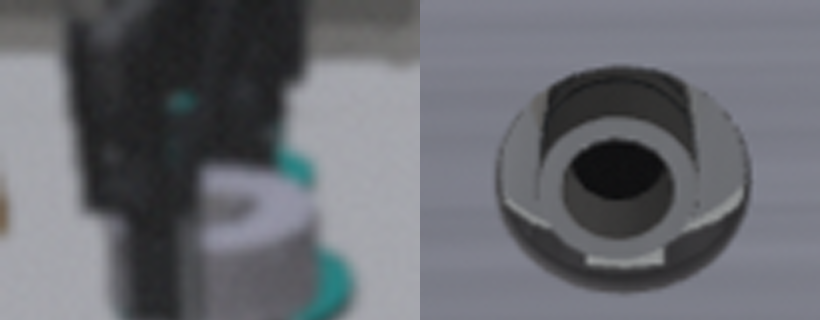

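>>> apply_moves([
  [[0, 0, 0.002], [0, 0, 0], 65],
  [[0, 0, 0.004], [0, 0, 0], 65],
  [[0, 0, 0.005], [0, 0, 0], 65],
])

```text
time_s: 19.75
tool_pos: [559.0, 7.7, 73.1]
tcp_rot: [-0.0, 0.132, 0.991, -0.0]
force: [-0.1, 0.3, -1.4]
grip_width: 62.5
```

>>> apply_moves([
  [[0, 0, 0.0015], [0, 0, 0], 65],
  [[0, 0, 0.003], [0, 0, 0], 65],
  [[0, 0, 0.003], [0, 0, 0], 65],
])

```text
time_s: 20.05
tool_pos: [558.9, 7.7, 70.0]
tcp_rot: [-0.0, 0.132, 0.991, -0.0]
force: [-0.0, 0.2, -0.9]
grip_width: 62.3
```

>>> apply_moves([
  [[0, 0, 0.0015], [0, 0, 0], 65],
  [[0, 0, 0.003], [0, 0, 0], 65],
  [[0, 0, 0.003], [0, 0, 0], 65],
])

```text
time_s: 20.35
tool_pos: [559.0, 7.7, 67.0]
tcp_rot: [-0.0, 0.133, 0.991, -0.0]
force: [0.9, 0.1, -1.2]
grip_width: 62.0
```

>>> apply_moves([
  [[0, 0, 0.001], [0, 0, 0], 65],
  [[0, 0, 0.002], [0, 0, 0], 65],
  [[0, 0, 0.002], [0, 0, 0], 65],
])

```text
time_s: 20.65
tool_pos: [559.1, 7.7, 65.1]
tcp_rot: [-0.0, 0.133, 0.991, -0.0]
force: [-0.3, 0.7, 0.0]
grip_width: 62.2
```

>>> apply_moves([
  [[0, 0, 0.001], [0, 0, 0], 65],
  [[0, 0, 0.002], [0, 0, 0], 65],
  [[0, 0, 0.002], [0, 0, 0], 65],
])

```text
time_s: 20.95
tool_pos: [559.0, 7.7, 63.1]
tcp_rot: [-0.0, 0.133, 0.991, -0.0]
force: [0.5, -0.2, -1.8]
grip_width: 62.6
```

>>> apply_moves([
  [[0, 0, 0.001], [0, 0, 0], 65],
  [[0, 0, 0.0015], [0, 0, 0], 65],
  [[0, 0, 0.0015], [0, 0, 0], 65],
])

```text
time_s: 21.25
tool_pos: [559.1, 7.7, 61.6]
tcp_rot: [-0.0, 0.133, 0.991, -0.0]
force: [0.3, 0.9, -1.3]
grip_width: 62.3
```

No force even below the pin-rest height, so the keyways have gone over the pins. I'm pressing on home.

>>> apply_moves([
  [[0, 0, 0.001], [0, 0, 0], 65],
  [[0, 0, 0.002], [0, 0, 0], 65],
  [[0, 0, 0.002], [0, 0, 0], 65],
])

```text
time_s: 21.55
tool_pos: [559.3, 7.7, 60.2]
tcp_rot: [0.0, 0.133, 0.991, 0.0]
force: [-1.4, 0.5, 3.0]
grip_width: 62.2
```

>>> apply_moves([
  [[0, 0, 0.001], [0, 0, 0], 65],
  [[0, 0, 0.002], [0, 0, 0], 65],
  [[0, 0, 0.002], [0, 0, 0], 65],
])

```text
time_s: 21.85
tool_pos: [559.4, 7.7, 58.2]
tcp_rot: [0.0, 0.133, 0.991, 0.0]
force: [-1.7, 0.2, 6.3]
grip_width: 62.6
```

```bash
python3 - <<'E'
from h import *
im=snap('wrist','w22.png');p,R=pose();o=get_obs();print(p,yaw(),o['force'],o['ft_torque'],o['grip_width'])
s=snap('side','s22.png')
a=cv2.resize(im['frame'][200:310,260:380],None,fx=4,fy=4,interpolation=2)
b=cv2.resize(s['frame'][170:233,275:335],None,fx=7,fy=7,interpolation=2)
cv2.imwrite('pics/c22.png',np.hstack([b[:440],a]))
E
```

```text
[559.37923863   7.70238744  58.27535991] 2.875789955181249 [-3.03024561  0.71451047  6.08548758] [ 0.00919097  0.33738508 -0.00582245] 62.353306002972175
```

View pics/c22.png

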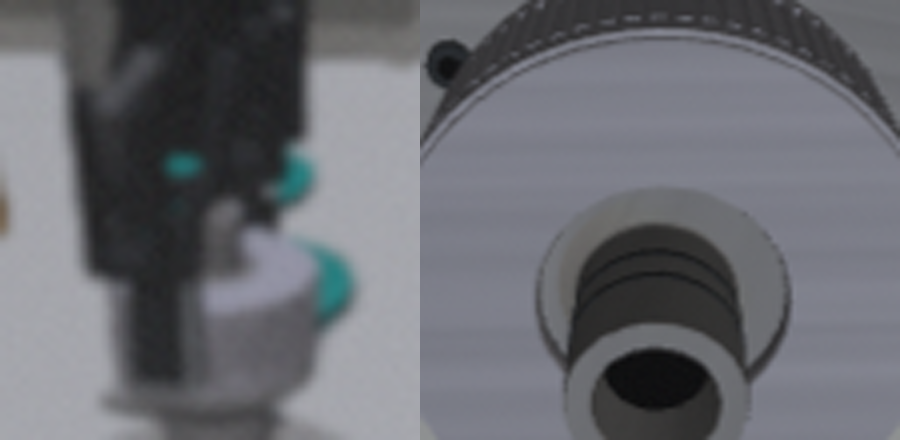

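>>> apply_moves([
  [[0, 0, 0.001], [0, 0, 0], 65],
  [[0, 0, 0.0015], [0, 0, 0], 65],
  [[0, 0, 0.0015], [0, 0, 0], 65],
], force=80)

```text
time_s: 22.25
tool_pos: [559.4, 7.7, 57.1]
tcp_rot: [0.0, 0.132, 0.991, 0.0]
force: [-2.5, -0.8, 7.7]
grip_width: 62.0
```

>>> apply_moves([
  [[0, 0, 0.001], [0, 0, 0], 65],
  [[0, 0, 0.001], [0, 0, 0], 65],
])

```text
time_s: 22.45
tool_pos: [559.4, 7.7, 56.7]
tcp_rot: [0.0, 0.132, 0.991, -0.0]
force: [-5.1, -0.7, 11.4]
grip_width: 61.6
```

>>> apply_moves([
  [[0, 0, 0.001], [0, 0, 0], 65],
  [[0, 0, 0.001], [0, 0, 0], 65],
])

```text
time_s: 22.65
tool_pos: [559.5, 7.7, 56.7]
tcp_rot: [0.0, 0.132, 0.991, -0.0]
force: [-7.4, -0.6, 17.7]
grip_width: 62.1
```

>>> apply_moves([
  [[0.0005, 0, 0.0007], [0, 0, 0], 65],
  [[0.0005, 0, 0.0007], [0, 0, 0], 65],
  [[0.0005, 0, 0.0007], [0, 0, 0], 65],
])

```text
time_s: 22.95
tool_pos: [559.5, 7.7, 56.7]
tcp_rot: [0.001, 0.132, 0.991, -0.0]
force: [-8.1, -0.9, 20.0]
grip_width: 61.9
```

```bash
python3 - <<'E'
from h import *
im=snap('wrist','w23.png');p,R=pose();o=get_obs();print(p,yaw(),o['force'],o['ft_torque'],o['grip_width'],o['time_s'])
s=snap('side','s23.png'); t=snap('top','t23.png')
cv2.imwrite('pics/c23.png',cv2.resize(s['frame'][180:250,270:350],None,fx=8,fy=8,interpolation=2))
# predicted px of collar top/bottom edge facing camera if home / 4 mm up
ax=np.array([559,8]); 
for z in(50,54,59.5): print(z,[proj(s,(559,8+32,z+h)).round(1) for h in(0,27.5)])
print('shoulder',proj(s,(559,39,50)).round(1))
E
```

```text
[559.47283555   7.70666219  56.69757295] 2.875996813573196 [-8.08685245  0.0765264  20.98539158] [-0.11999213  1.40961308 -0.06773613] 62.3087369171191 23.0
50 [array([302.6, 226.7]), array([302. , 214.7])]
54 [array([302.5, 225. ]), array([302. , 212.9])]
59.5 [array([302.4, 222.6]), array([301.8, 210.5])]
shoulder [302.6 226.5]
```

View pics/c23.png

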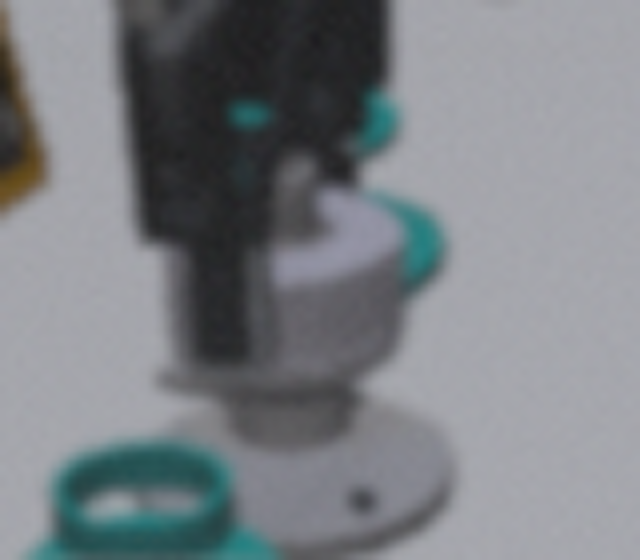

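View pics/t23.png

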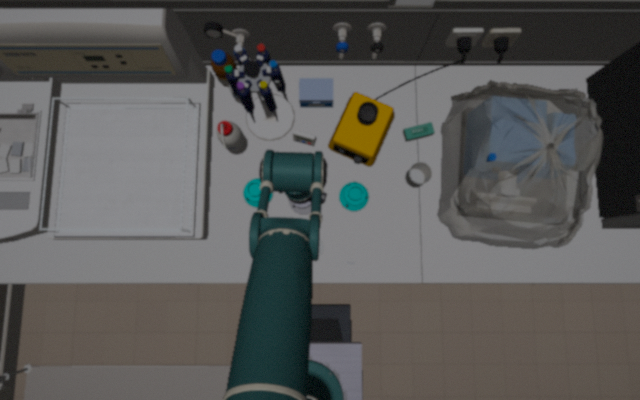

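View pics/w23.png

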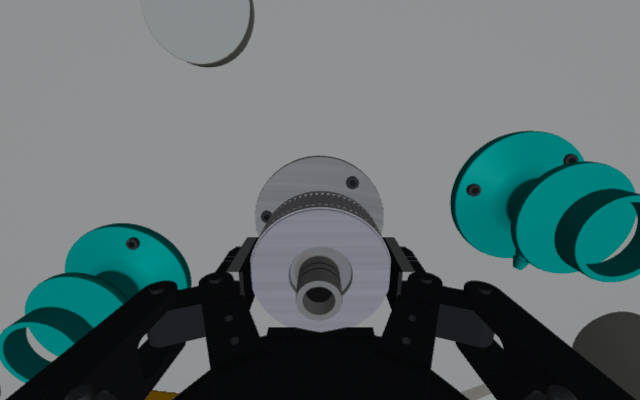

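```bash
python3 - <<'E'
from h import *
o=get_obs();print(o['tool_pos'],o['force'],o['grip_width'],o['time_s'])
print(finish_job())
E
```

```text
[559.45674537   7.68349311  56.7029099 ] [-8.17305685 -0.12465821 20.98236438] 61.98107159381861 23.1
the job is handed in; nothing more can be done
None
```

The filter cell is closed: the collar is fully home, and I handed the job in with the gripper still holding it down at about 21 N, at 23.1 s of the allowed 72 s.

- **Cover:** I set it tube up on the gasket of the steel cell, between the two turquoise look-alikes. I let go at about 4.5 N, and the side and wrist pictures showed it centred and level.
- **Collar:** I read the pin angle and the keyway angle from the wrist pictures. I then turned the held collar about 62° on the way to the cell. It went over the pins first time, with no force felt below the pin-rest height and no searching turn.
- **Home position:** The force rose from about 3 N to about 8 N as the gasket compressed, then climbed steeply with the height unmoved. The tool stopped at 56.7 mm, which matches the collar sitting on the shoulder, about 50 mm above the bench. The side picture shows no gap under it.

**Less clean readings:**
- **Position readings:** The reported arm position wandered by 1–3 mm at times, so I centred things by the side and wrist pictures instead.
- **Sideways force:** About 8 N remained at the end, and I did not remove it.
- **Bystanders:** None touched that I noticed. In the last pictures the arm hid the petri dish and forceps from the top camera. The wrist picture still showed what I take to be part of the dish.

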